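# Lay out the board-repair bench and press a heatsink onto a chip

### The job

Open only the parts box that holds the black heatsink, set the heatsink flat and centred on the chip in the blue board holder with its fins running along the holder's long side, and stand the brass weight centred on top of it. Stand the amber bottle directly behind the holder (the side opposite its black knob), in line with its middle and about 20 mm clear of it, and stand the blue jar directly to the right of the iron stand (as seen from the robot, square to the stand), level with its middle and about 20 mm clear of its foot. Keep the other two boxes shut and leave the syringe where it lies.

Things in the scene. Friction and masses are not known exactly. Their poses are not given: they have to be found in the camera images.
- board_holder: Fixed to the bench. Blue clamp with a green circuit board, 80 mm (x) by 100 mm (y, its long side). Origin under its centre, on the bench. At the middle of the board a dark grey chip, 30 (x) by 38 mm (y): its flat top, 46 mm above the bench, is the holder's highest part. A black round knob sticks out of its front (-x), to 74 mm from the centre; its rear edge is at x = +40 mm.
- iron_stand: Fixed to the bench. Soldering-iron stand: dark steel foot 70 x 70 mm, 16 mm high, with a yellow sponge in front (-x) and an empty steel coil leaning back (+x), up to 80 mm high. Origin under the foot's centre, on the bench. Its right side, seen from the robot, is -y: that edge is 35 mm from the centre.
- heatsink: Loose black finned heatsink, 28 mm (x) by 36 mm (y, the way its fins run) by 18 mm high, 35 g. It lies flat near the middle of one of the three closed boxes, seen through the clear lid. Origin at the centre of its underside.
- weight: Loose brass press weight, standing: a round post of 26 mm diameter, 34 mm high, with a shallow groove (20 mm diameter) 23 to 29 mm up; about 140 g. Origin at the centre of its underside.
- paste_jar: Loose round blue jar with white cap, standing, about 50 mm diameter, 45 mm high, about 90 g. Origin at the centre of its underside.
- cleaner_bottle: Loose slim amber bottle with black cap, standing, 36 mm diameter over the body (lower 45 mm), 80 mm high, about 80 g. Origin at the centre of its underside.
- tab_a (a point): Black upright tab on the clear lid of one of three like parts boxes, shuffled in a row 72 mm apart in y. Tab: 16 mm (x) by 12 mm (y, pinch this) by 30 mm high. This point: mid tab, 19 mm above the lid's top, 11 mm below the tab's top, 52 mm above the bench when shut. x, y, z are the lid's axes: z normal to the lid (up when shut), -x towards the robot. Tell the boxes by what lies in them.
- tab_b (a point): As tab_a, on another box. All lids: 110 (x) by 66 (y) by 3 mm plate. The hinge lies along y through the point 98 mm in +x and 22 mm in -z from this point, in the lid's axes. Opening lifts the tab up and back over +x, by 0 to 2.4 rad (well past upright). The hinge is stiff (0.06 N m): a lid stays where it is left.
- tab_c (a point): As tab_a, on another box. All boxes: fixed, white, 110 (x) by 66 (y) by 26 mm, 3 mm walls, on a 4 mm rack plate; inner floor 7 mm and rim 30 mm above the bench; box centre 43 mm in +x from the shut lid's tab. One holds the black heatsink, the other two an orange relay and a green terminal block.
- syringe: White paste syringe lying on the bench, 20 mm thick barrel, 115 mm long along its x, flange 32 mm wide. A bystander, to be left where it is. Origin on the bench under its middle. (Beyond x = 0.75 m lie a screwdriver and a pot of brushes.)
Mind the look-alikes: they are no part of the job. Leave any green look-alike of the paste_jar alone.

How it is judged:
By the outcome, as a careful person would: the job done as asked, in the order asked, and still so for the second after the job is handed in, with the robot touching nothing.
It also fails if it takes over 128 s, if anything falls off the work surface, if the arm or the gripper's body presses on something with over 40 N, if the wrist force passes 120 N, or if a joint passes its speed limit or range.

### The arm

A 6-joint arm with a two-finger parallel gripper is mounted at the origin on the work surface. World frame = base frame: x ahead of the robot, y to its left, z up, the work surface at z = 0. Lengths are in m, angles in rad, forces in N, time in s.
With the tool pointing down it reaches from about 0.275 to 0.75 m from the base axis. Payload 10.2 kg.
Tool frame: the origin (TCP) lies midway between the tips of the shut fingers; the grasp point (between the pads) lies 19 mm behind it; z points along the fingers, y is the line along which they close (so a half turn about z gives the same grasp; the last joint's range is limited). The gripper opens to 88 mm and grips with 3 to 60 N. Pads are 18 mm wide; open, the fingers measure 123 mm over their backs; the gripper's body (75 mm by 187 mm) begins 45 mm behind the grasp point.
Start: joints at [1.118, 0.313, 1.498, -0, 1.331, -0.223], TCP at [0.12, 0.511, 0.239] pointing down, gripper open.
Joint ranges: [-2.94, 2.94], [-0.97, 2.17], [0.19, 2.56], [-1.23, 4.37], [0.02, 3.11], [-2.88, 2.88]. Speed limits (rad/s): [2.39, 2.39, 3.01, 3.14, 3.14, 3.14].

### API

Orientations are given as a 3x3 rotation matrix whose columns are the frame's x, y, z axes.
In Python, from bench import manip gives the robot as it stands.
- The arm moves only by the shell command python3 -m jog 'ROWS' [OPENING] [FORCE]. ROWS is JSON, a list of rows, each an object of numbers: "x", "y", "z": the shift along the tool's x, y, z each as a share of 0.25 m, from -1 to 1; "wx", "wy", "wz": the turn, a rotation vector about the tool's x, y, z each as a share of 1.5 rad, from -1 to 1. A call has 1 to 20 rows; each row shifts and turns the commanded pose from where the row before left it, along the tool's axes as they then stand; what a row does not reach is not made up. A row lasts 1/8 s, in which the tool goes at most 62.5 mm and 10.7 degrees, less where a joint would pass 70% of its speed; a pose out of reach is approached as far as the arm can. A call with a number of a shift or a turn outside -1 to 1 is refused whole. A call with a gripper value outside its range is refused whole. OPENING is the opening, from 0 (shut) to 1 (fully open), set as the call begins (- or left out, the last holds). The fingers move at their own pace and stop on an object; FORCE is the grip in N (left out, the last holds). Time passes only in rows, so rows that do not move let the fingers close. It gives the time, the measured TCP pose, the force, the opening and the grip force at its end, in the units of the state.
- manip.sense(): the state, without advancing time (a new reading comes with each control period).
- manip.grab_frame(name): name is "scene" or "top" or "wrist"; returns the picture (480x640x3 uint8, red, green, blue); there is no depth.
- manip.camera_info(name): a dict with "fov_y" (degrees; the focal length in pixels is half the picture's height over the tangent of half this angle, whatever the lens; pixels are square), "cx", "cy" (the principal point, pixels), "dist" ([k1, k2, p1, p2, k3] as OpenCV has them; the pictures are not rectified), "R" (3x3) and "t" (3): a world point X has camera coordinates R X + t. Camera axes: x right, y down, z forward; pixel columns grow to the right and rows downward; lengths in m; the calibration is good to about 2 mm. A picture is of the moment at which its call begins: read the wrist's pose just before it. camera_info takes no time and is no camera call; for the wrist camera it gives the pose at the moment of the call.
- manip.job_done(): hands the job in; it is judged then, once.
The state is a dict: "clock": time; "joint_pos": joint angles; "qd": joint speeds; "tau": joint torques, N m; "eef_pos": TCP position; "eef_rot": TCP orientation; "force": force on the tool from outside, world axes, zero at the start; "moment": the same for the moment, N m; "grip_width": finger opening in m; "gripper_force": force on a finger pad.
Only numpy, scipy, OpenCV 4.12 (cv2) and the standard library are available. Lean on these libraries where they do the work, as an engineer would, in place of code of your own. Each camera call takes 0.05 s, during which the arm holds its last target. There are 200 camera calls.

## Working session

There is one attempt and no reset: what is moved stays moved. The work goes in short steps, Python scripts to look and compute and a shell command to move; the robot and the scene stay as the last step left them, time stands still between calls to the robot, and variables do not carry over. Pictures are saved under pics/ and viewed, at most 14 in all, crops included, and the job is handed in when it is done.

```bash
ls; mkdir -p pics; python3 - <<'E'
from bench import manip
import cv2,json
s=manip.sense();print({k:s[k] for k in('clock','eef_pos','eef_rot','grip_width','force')})
for n in('scene','top'):
    cv2.imwrite(f'pics/{n}0.png',manip.grab_frame(n)[:,:,::-1]);print(n,manip.camera_info(n))
E
```

```text
pics
{'clock': 0.0, 'eef_pos': array([0.11947665, 0.51096741, 0.23816684]), 'eef_rot': array([[-9.73708108e-01,  2.27798575e-01, -5.74888256e-04],
       [ 2.27799108e-01,  9.73707462e-01, -1.15989300e-03],
       [ 2.95551012e-04, -1.26035625e-03, -9.99999162e-01]]), 'grip_width': 0.08805047409603853, 'force': array([-0.71064231,  0.25297555,  0.38338122])}
scene {'fov_y': 56.384290327742754, 'cx': 316.1736202045469, 'cy': 241.7102606303491, 'dist': array([0.00244123, 0.        , 0.        , 0.        , 0.        ]), 'R': array([[ 0.73658775,  0.67627722,  0.00936005],
       [ 0.52878216, -0.56720005, -0.631406  ],
       [-0.42169647,  0.47003535, -0.77539593]]), 't': array([-0.42629563, -0.24063672,  1.05588488])}
top {'fov_y': 46.6201454842505, 'cx': 319.2446534074177, 'cy': 240.1279829319546, 'dist': array([0.04464972, 0.        , 0.        , 0.        , 0.        ]), 'R': array([[ 0.00180366, -0.99990547,  0.0136308 ],
       [-0.99872954, -0.00248765, -0.0503301 ],
       [ 0.05035925, -0.0135227 , -0.99863962]]), 't': array([0.01136203, 0.55195912, 1.04873919])}
```

View pics/top0.png

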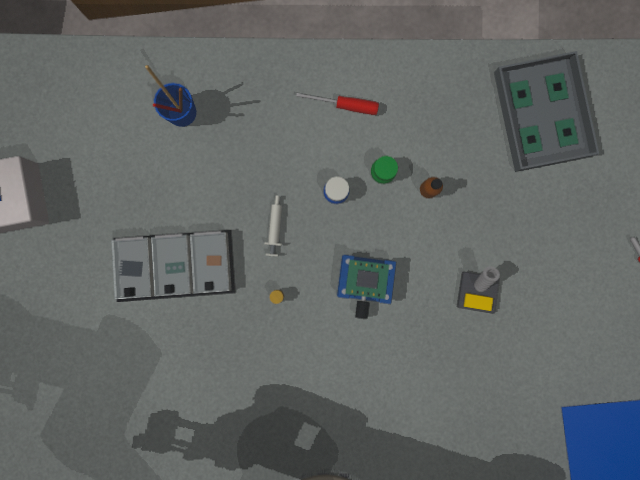

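View pics/scene0.png

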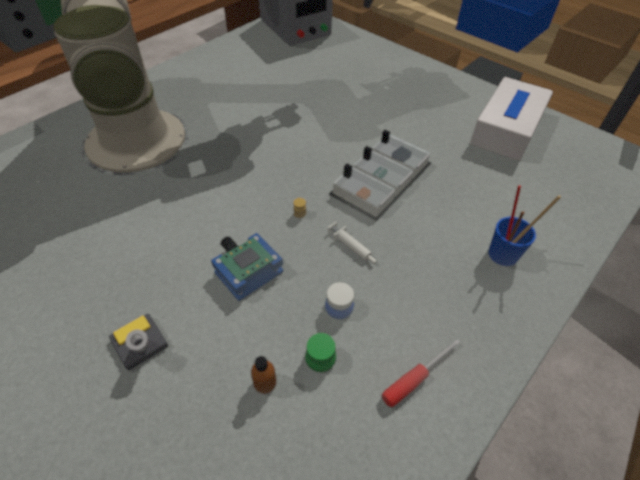

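The black heatsink is in the leftmost (+y) box, at about (131,268) in top with its tab at (129,292). The other items are the weight (277,297), jar (337,189), bottle (431,187), holder (367,279) and stand (478,292). I'll zoom in next.

```bash
cat > h.py <<'E'
import numpy as np,cv2
from bench import manip
def KD(i):
    f=240/np.tan(np.radians(i['fov_y']/2))
    return np.array([[f,0,i['cx']],[0,f,i['cy']],[0,0,1.]]),np.array(i['dist'])
def p2w(i,uv,z):
    K,D=KD(i);n=cv2.undistortPoints(np.array([[uv]],float),K,D)[0,0]
    R=np.array(i['R']);t=np.array(i['t']);c=-R.T@t;d=R.T@np.array([*n,1])
    return (c+d*(z-c[2])/d[2])
def w2p(i,X):
    K,D=KD(i);R=np.array(i['R']);return cv2.projectPoints(np.array(X,float).reshape(-1,1,3),cv2.Rodrigues(R)[0],np.array(i['t'],float),K,D)[0].reshape(-1,2)
E
python3 - <<'E'
import cv2
m=cv2.imread('pics/top0.png')
for n,(x,y) in dict(a=(105,170),b=(310,165)).items():
    cv2.imwrite(f'pics/top0{n}.png',cv2.resize(m[y:y+150,x:x+200],None,fx=4,fy=4,interpolation=2))
E
```

```text
(no output)
```

View pics/top0a.png

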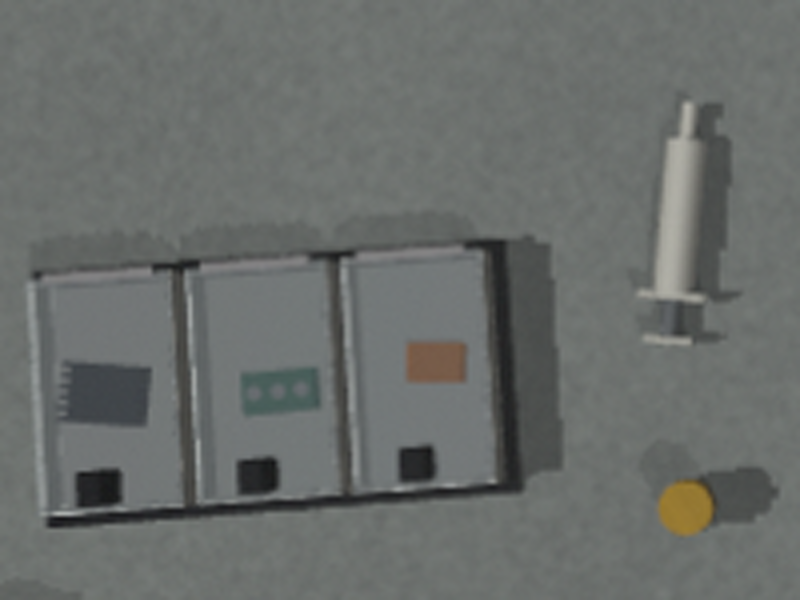

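View pics/top0b.png

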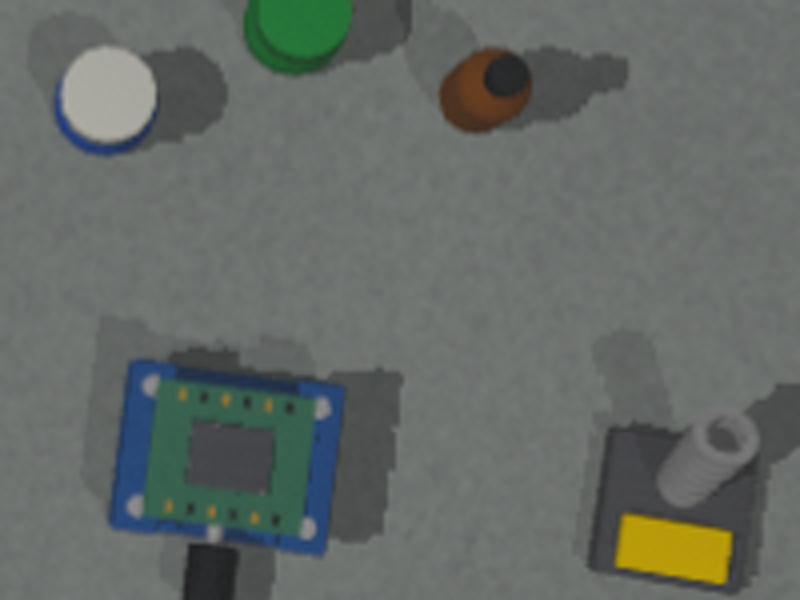

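The crops show the following, in crop pixels:
- **Box A:** heatsink at about (104,393), tab top at about (90,487).
- **Weight:** (686,508).
- **Holder:** chip at (230,457).
- **Stand:** foot corners at (608,428), (592,568) and (742,592).
- **Jar:** cap at (108,94).
- **Bottle:** cap at (507,75).

```bash
cat >> h.py <<'E'
def go(p,yaw):
    """tool-down target p, yaw = world angle of tool y minus 90deg (deg). prints shift/turn in shares for the current pose"""
    s=manip.sense();R=np.array(s['eef_rot']);a=np.radians(yaw)
    d=R.T@(np.array(p)-s['eef_pos']);
    out=[]
    for k in(0,np.pi):
        T=np.array([[-np.cos(a+k),-np.sin(a+k),0],[-np.sin(a+k),np.cos(a+k),0],[0,0,-1.]]).T
        T=np.array([[-np.cos(a+k),-np.sin(a+k),0],[-np.sin(a+k),np.cos(a+k),0],[0,0,-1.]])
        out.append((cv2.Rodrigues(R.T@T)[0].ravel()/1.5).round(3))
    print('shift shares',(d/.25).round(3),'turn',out,'world d mm',((np.array(p)-s['eef_pos'])*1e3).round(1))
def st():
    s=manip.sense();R=s['eef_rot'];print('t',s['clock'],'p',np.round(s['eef_pos'],4),'yaw',round(float(np.degrees(np.arctan2(-R[0][1],R[1][1]))),1),'F',np.round(s['force'],1),'w',round(s['grip_width'],4),'q',np.round(s['joint_pos'],2))
E
python3 - <<'E'
from h import *
i=manip.camera_info('top')
A=lambda x,y:(105+(x+.5)/4-.5,170+(y+.5)/4-.5)
B=lambda x,y:(310+(x+.5)/4-.5,165+(y+.5)/4-.5)
for n,uv,z in[('tab',A(90,487),.063),('tab2',A(254,476),.063),('tab3',A(414,463),.063),('sink',A(103,393),.025),('weight',A(686,508),.034),('rackL',A(47,525),.004),('rackR',A(522,490),.004),
 ('chip',B(230,457),.046),('jar',B(108,94),.045),('bottle',B(507,75),.08),('h1',B(155,380),.04),('h2',B(318,400),.04),('h3',B(145,515),.04),('h4',B(305,535),.04),('s1',B(608,428),.016),('s3',B(592,568),.016),('s4',B(742,592),.016)]:
    print(n,p2w(i,uv,z)[:2].round(4))
print(manip.camera_info('wrist'))
go([.45,.30,.25],4)
E
```

```text
tab [0.4566 0.3574]
tab2 [0.4615 0.2848]
tab3 [0.4673 0.2135]
sink [0.4987 0.3648]
weight [0.4456 0.0928]
rackL [0.4363 0.3964]
rackR [0.4526 0.1729]
chip [ 0.479  -0.0755]
jar [ 0.6473 -0.0192]
bottle [ 0.6513 -0.1971]
h1 [ 0.5145 -0.0413]
h2 [ 0.5054 -0.117 ]
h3 [ 0.452  -0.0366]
h4 [ 0.4429 -0.1107]
s1 [ 0.4926 -0.258 ]
s3 [ 0.4265 -0.2495]
s4 [ 0.4155 -0.3201]
{'fov_y': 59.593490581597315, 'cx': 323.4301919763164, 'cy': 233.91277061217622, 'dist': array([-0.07184591,  0.        ,  0.        ,  0.        ,  0.        ]), 'R': array([[ 2.27237998e-01,  9.73838941e-01, -7.79862488e-04],
       [ 9.27492668e-01, -2.16179197e-01,  3.04998206e-01],
       [ 2.96850540e-01, -7.00304985e-02, -9.52352606e-01]]), 't': array([-0.52558919, -0.04262447,  0.39153112])}
shift shares [-1.479 -0.521 -0.047] turn [array([-0.001, -0.   , -0.2  ]), array([-0.000e+00,  1.000e-03,  1.895e+00])] world d mm [ 330.5 -211.    11.8]
```

```bash
python3 -m jog '[{"wz":-0.1},{"wz":-0.1},{"x":-0.162,"y":-0.089,"z":0.039},{"x":-0.162,"y":-0.089,"z":0.039},{"x":-0.162,"y":-0.089,"z":0.039},{"x":-0.162,"y":-0.089,"z":0.039},{"x":-0.162,"y":-0.089,"z":0.039},{"x":-0.162,"y":-0.089,"z":0.039},{"x":-0.162,"y":-0.089,"z":0.039},{"x":-0.162,"y":-0.089,"z":0.039},{},{}]' 0.4; python3 - <<'E'
from h import *
st();i=manip.camera_info('wrist');cv2.imwrite('pics/w1.png',manip.grab_frame('wrist')[:,:,::-1])
import json;np.save('w1.npy',i,allow_pickle=True)
print(w2p(i,[[.4566,.3574,.063],[.4987,.3648,.025]]));go([.4566,.3574,.037],4.25)
E
```

```text
t 0.1 p [0.1195 0.511  0.2382] yaw -13.2 F [ 0.  -0.3 -0.5] w 0.0884 q [ 1.12  0.31  1.5  -0.    1.33 -0.22]
[[256.25068471 527.6490513 ]
 [276.49205581 520.89726881]]
shift shares [-1.453 -0.291  0.805] turn [array([-0.001, -0.   , -0.203]), array([-0.000e+00,  1.000e-03,  1.892e+00])] world d mm [ 337.1 -153.6 -201.3]$[0]: bad value
```

View pics/w1.png

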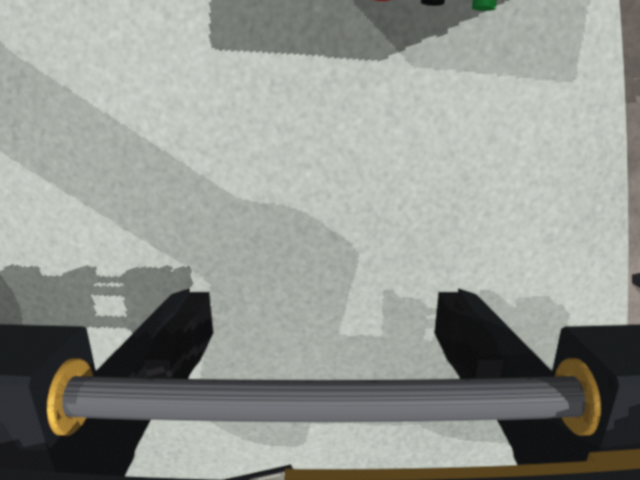

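The call was refused, so this picture shows only bare bench and the open fingers. It looks like each row needs all six numbers.

```bash
python3 -m jog '[{"x":0,"y":0,"z":0,"wx":0,"wy":0,"wz":-0.1},{"x":0,"y":0,"z":0,"wx":0,"wy":0,"wz":-0.1},{"x":-0.162,"y":-0.089,"z":0.039,"wx":0,"wy":0,"wz":0},{"x":-0.162,"y":-0.089,"z":0.039,"wx":0,"wy":0,"wz":0},{"x":-0.162,"y":-0.089,"z":0.039,"wx":0,"wy":0,"wz":0},{"x":-0.162,"y":-0.089,"z":0.039,"wx":0,"wy":0,"wz":0},{"x":-0.162,"y":-0.089,"z":0.039,"wx":0,"wy":0,"wz":0},{"x":-0.162,"y":-0.089,"z":0.039,"wx":0,"wy":0,"wz":0},{"x":-0.162,"y":-0.089,"z":0.039,"wx":0,"wy":0,"wz":0},{"x":-0.162,"y":-0.089,"z":0.039,"wx":0,"wy":0,"wz":0},{"x":0,"y":0,"z":0,"wx":0,"wy":0,"wz":0},{"x":0,"y":0,"z":0,"wx":0,"wy":0,"wz":0}]' 0.4 && python3 - <<'E'
from h import *
st();i=manip.camera_info('wrist');cv2.imwrite('pics/w2.png',manip.grab_frame('wrist')[:,:,::-1])
np.save('w2.npy',i,allow_pickle=True)
print(w2p(i,[[.4566,.3574,.063],[.4987,.3648,.025]]));go([.4566,.3574,.037],4.25)
E
```

```text
clock: 1.65
eef_pos: [0.4547, 0.3566, 0.1606]
eef_rot: [[-0.998, -0.07, -0.001], [-0.07, 0.998, -0.0], [0.001, -0.0, -1.0]]
force: [-1.0, 0.6, -0.2]
grip_width: 0.0356
gripper_force: 0.0
t 1.65 p [0.4547 0.3566 0.1606] yaw 4.0 F [-1.   0.6 -0.2] w 0.0356 q [ 0.46  0.5   1.44  0.    1.21 -1.18]
[[322.98639772 237.60061102]
 [329.06162651 276.46194717]]
shift shares [-0.009  0.001  0.496] turn [array([ 0.   , -0.   , -0.002]), array([-0.   , -0.   ,  2.092])] world d mm [   2.1    0.5 -123.9]
```

View pics/w2.png

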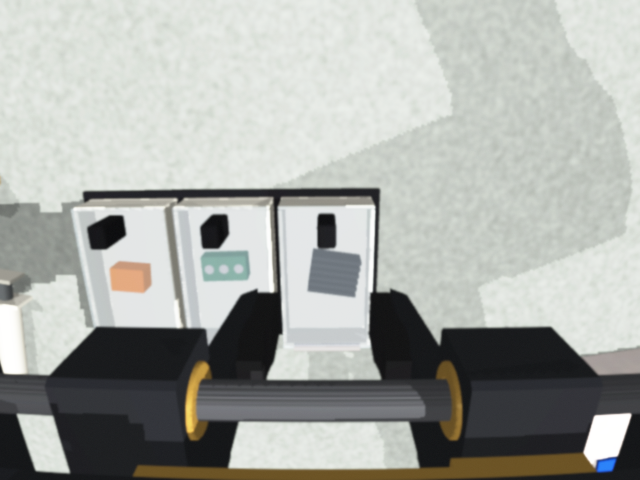

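The heatsink's tab is at about (327,238) and the heatsink's top centre at about (335,272). The tab sits between the fingers, about 2 mm towards +y.

```bash
python3 -m jog '[{"x":-0.009,"y":0.008,"z":0.1,"wx":0,"wy":0,"wz":0},{"x":0,"y":0,"z":0.1,"wx":0,"wy":0,"wz":0},{"x":0,"y":0,"z":0.1,"wx":0,"wy":0,"wz":0},{"x":0,"y":0,"z":0.1,"wx":0,"wy":0,"wz":0},{"x":0,"y":0,"z":0.094,"wx":0,"wy":0,"wz":0},{"x":0,"y":0,"z":0,"wx":0,"wy":0,"wz":0}]' && python3 -m jog '[{"x":0,"y":0,"z":0,"wx":0,"wy":0,"wz":0},{"x":0,"y":0,"z":0,"wx":0,"wy":0,"wz":0},{"x":0,"y":0,"z":0,"wx":0,"wy":0,"wz":0},{"x":0,"y":0,"z":0,"wx":0,"wy":0,"wz":0}]' 0 15
```

```text
clock: 2.45
eef_pos: [0.4559, 0.3589, 0.0364]
eef_rot: [[-0.997, -0.072, -0.002], [-0.072, 0.997, -0.001], [0.002, -0.001, -1.0]]
force: [-1.3, 0.2, 0.4]
grip_width: 0.0354
gripper_force: 0.0
clock: 2.95
eef_pos: [0.4576, 0.3586, 0.038]
eef_rot: [[-0.998, -0.07, 0.001], [-0.07, 0.998, 0.0], [-0.001, 0.0, -1.0]]
force: [-1.3, -1.9, 6.6]
grip_width: 0.0119
gripper_force: 15.0
```

```bash
python3 -m jog '[{"x":-0.0048,"y":0,"z":-0.0391,"wx":0,"wy":0.0667,"wz":0},{"x":-0.0048,"y":0,"z":-0.0391,"wx":0,"wy":0.0667,"wz":0},{"x":-0.0048,"y":0,"z":-0.0391,"wx":0,"wy":0.0667,"wz":0},{"x":-0.0048,"y":0,"z":-0.0391,"wx":0,"wy":0.0667,"wz":0},{"x":-0.0048,"y":0,"z":-0.0391,"wx":0,"wy":0.0667,"wz":0},{"x":-0.0048,"y":0,"z":-0.0391,"wx":0,"wy":0.0667,"wz":0}]' && python3 -c "from h import *;st()"
```

```text
clock: 3.7
eef_pos: [0.4787, 0.3601, 0.0914]
eef_rot: [[-0.821, -0.07, -0.566], [-0.058, 0.998, -0.04], [0.567, 0.0, -0.824]]
force: [1.9, 3.3, -6.5]
grip_width: 0.0119
gripper_force: 15.0
t 3.7 p [0.4787 0.3601 0.0914] yaw 4.0 F [ 1.9  3.3 -6.5] w 0.0119 q [ 0.38  0.92  0.99  0.18  1.81 -1.27]
```

Smooth so far. I'll continue the arc to about 1.5 rad.

```bash
python3 -m jog '[{"x":-0.0048,"y":0,"z":-0.0391,"wx":0,"wy":0.0667,"wz":0},{"x":-0.0048,"y":0,"z":-0.0391,"wx":0,"wy":0.0667,"wz":0},{"x":-0.0048,"y":0,"z":-0.0391,"wx":0,"wy":0.0667,"wz":0},{"x":-0.0048,"y":0,"z":-0.0391,"wx":0,"wy":0.0667,"wz":0}]' && python3 -c "from h import *;st()"  && python3 -m jog '[{"x":-0.0048,"y":0,"z":-0.0391,"wx":0,"wy":0.0667,"wz":0},{"x":-0.0048,"y":0,"z":-0.0391,"wx":0,"wy":0.0667,"wz":0},{"x":-0.0048,"y":0,"z":-0.0391,"wx":0,"wy":0.0667,"wz":0},{"x":-0.0048,"y":0,"z":-0.0391,"wx":0,"wy":0.0667,"wz":0}]' && python3 -c "from h import *;st()"
```

```text
clock: 4.2
eef_pos: [0.5087, 0.3622, 0.1159]
eef_rot: [[-0.536, -0.07, -0.841], [-0.038, 0.998, -0.059], [0.843, 0.0, -0.538]]
force: [-0.7, 9.3, -7.8]
grip_width: 0.012
gripper_force: 15.0
t 4.2 p [0.5087 0.3622 0.1159] yaw 4.0 F [-0.7  9.3 -7.8] w 0.012 q [ 0.34  1.23  0.48  0.33  2.38 -1.18]
clock: 4.7
eef_pos: [0.5095, 0.3521, 0.1257]
eef_rot: [[-0.177, -0.059, -0.983], [-0.016, 0.998, -0.057], [0.984, 0.005, -0.177]]
force: [1.4, 30.5, -7.5]
grip_width: 0.0309
gripper_force: 15.0
t 4.7 p [0.5095 0.3521 0.1257] yaw 3.4 F [ 1.4 30.5 -7.5] w 0.0309 q [ 0.31  1.47  0.19  0.76  2.77 -0.81]
```

The arm hit its range limit (j3) and the tab slipped. I'll release it and look.

```bash
python3 -m jog '[{"x":0,"y":0,"z":0,"wx":0,"wy":0,"wz":0},{"x":0,"y":0,"z":0,"wx":0,"wy":0,"wz":0},{"x":0,"y":0,"z":0,"wx":0,"wy":0,"wz":0}]' 0.8 && python3 - <<'E'
from h import *
st();cv2.imwrite('pics/s2.png',cv2.resize(manip.grab_frame('scene')[40:260,280:520,::-1],None,fx=2.5,fy=2.5,interpolation=2))
E
```

```text
clock: 5.08
eef_pos: [0.5114, 0.3477, 0.1288]
eef_rot: [[-0.175, -0.061, -0.983], [-0.013, 0.998, -0.059], [0.984, 0.002, -0.176]]
force: [0.2, -1.4, 0.5]
grip_width: 0.0595
gripper_force: 0.0
t 5.075 p [0.5114 0.3477 0.1288] yaw 3.5 F [ 0.2 -1.4  0.5] w 0.0595 q [ 0.31  1.47  0.19  0.75  2.78 -0.81]
```

View pics/s2.png

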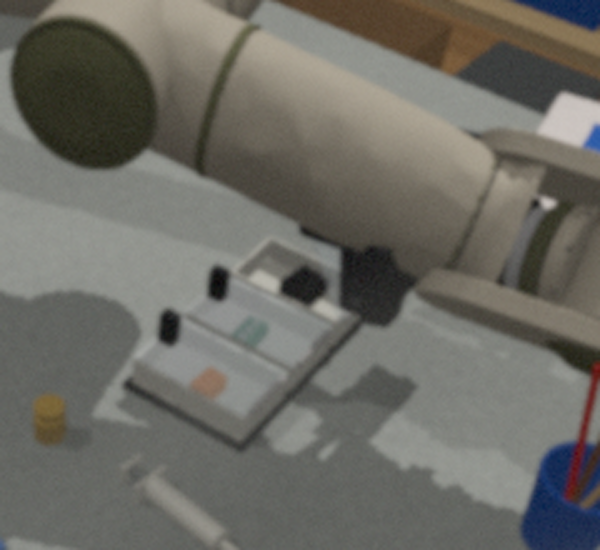

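```bash
python3 -m jog '[{"x":0.06,"y":0,"z":0,"wx":0,"wy":-0.02,"wz":0},{"x":0.06,"y":0,"z":0,"wx":0,"wy":-0.08,"wz":0},{"x":0.06,"y":0,"z":0,"wx":0,"wy":-0.11,"wz":0},{"x":0,"y":0,"z":0,"wx":0,"wy":-0.11,"wz":0},{"x":0,"y":0,"z":0,"wx":0,"wy":-0.11,"wz":0},{"x":0,"y":0,"z":0,"wx":0,"wy":-0.11,"wz":0},{"x":0,"y":0,"z":0,"wx":0,"wy":-0.11,"wz":0},{"x":0,"y":0,"z":0,"wx":0,"wy":-0.11,"wz":0},{"x":0,"y":0,"z":0,"wx":0,"wy":-0.11,"wz":0},{"x":0,"y":0,"z":-0.1,"wx":0,"wy":-0.055,"wz":0}]' 0.8 && python3 - <<'E'
from h import *
st();print(manip.sense()['eef_rot']);go([.42,.36,.2],4.25)
E
```

```text
clock: 6.38
eef_pos: [0.5017, 0.3469, 0.1971]
eef_rot: [[-0.998, -0.062, -0.006], [-0.062, 0.998, 0.001], [0.006, 0.002, -1.0]]
force: [0.8, 0.4, -0.4]
grip_width: 0.0705
gripper_force: 0.0
t 6.375 p [0.5017 0.3469 0.1971] yaw 3.5 F [ 0.8  0.4 -0.4] w 0.0705 q [ 0.41  0.53  1.28  0.    1.33 -1.22]
[[-0.99808378 -0.06160536 -0.00579194]
 [-0.06161417  0.99809912  0.00135454]
 [ 0.00569748  0.00170881 -0.99998231]]
shift shares [ 0.323  0.072 -0.01 ] turn [array([ 0.001, -0.004, -0.008]), array([-6.000e-03, -2.000e-03,  2.086e+00])] world d mm [-81.7  13.1   2.9]
```

```bash
python3 -m jog '[{"x":0.11,"y":0.024,"z":0,"wx":0,"wy":-0.004,"wz":-0.008},{"x":0.11,"y":0.024,"z":0,"wx":0,"wy":0,"wz":0},{"x":0.11,"y":0.024,"z":0,"wx":0,"wy":0,"wz":0},{"x":0,"y":0,"z":0.15,"wx":0,"wy":0,"wz":0},{"x":0,"y":0,"z":0.15,"wx":0,"wy":0,"wz":0},{"x":0,"y":0,"z":0.15,"wx":0,"wy":0,"wz":0},{"x":-0.06,"y":0,"z":0,"wx":0,"wy":0,"wz":0},{"x":-0.06,"y":0,"z":0,"wx":0,"wy":0,"wz":0},{"x":-0.06,"y":0,"z":0,"wx":0,"wy":0,"wz":0},{"x":-0.06,"y":0,"z":0,"wx":0,"wy":0,"wz":0},{"x":-0.06,"y":0,"z":0,"wx":0,"wy":0,"wz":0},{"x":-0.06,"y":0,"z":0,"wx":0,"wy":0,"wz":0},{"x":-0.06,"y":0,"z":0,"wx":0,"wy":0,"wz":0},{"x":-0.06,"y":0,"z":0,"wx":0,"wy":0,"wz":0},{"x":-0.06,"y":0,"z":0,"wx":0,"wy":0,"wz":0}]' 0 && python3 - <<'E'
from h import *
st();go([.597,.373,.085],4.25)
E
```

```text
clock: 8.25
eef_pos: [0.5542, 0.3694, 0.0849]
eef_rot: [[-0.997, -0.073, -0.002], [-0.073, 0.997, 0.002], [0.002, 0.002, -1.0]]
force: [-1.0, -0.1, -0.2]
grip_width: 0.0003
gripper_force: 0.6
t 8.25 p [0.5542 0.3694 0.0849] yaw 4.2 F [-1.  -0.1 -0.2] w 0.0003 q [ 0.41  0.76  1.2   0.    1.18 -1.23]
shift shares [-0.172  0.002 -0.001] turn [array([ 0.002, -0.001, -0.001]), array([-2.000e-03, -2.000e-03,  2.094e+00])] world d mm [42.8  3.6  0.1]
```

```bash
python3 -m jog '[{"x":-0.06,"y":0,"z":0,"wx":0,"wy":0,"wz":0},{"x":-0.06,"y":0,"z":0,"wx":0,"wy":0,"wz":0},{"x":-0.052,"y":0,"z":0,"wx":0,"wy":0,"wz":0},{"x":0,"y":0,"z":0,"wx":0,"wy":0,"wz":0}]' && python3 -m jog '[{"x":0.15,"y":0,"z":0,"wx":0,"wy":0,"wz":0},{"x":0.2,"y":0,"z":-0.15,"wx":0,"wy":0,"wz":0},{"x":0.07,"y":0,"z":-0.17,"wx":0,"wy":0,"wz":0},{"x":0,"y":0,"z":0,"wx":0,"wy":0,"wz":0},{"x":0,"y":0,"z":0,"wx":0,"wy":0,"wz":0}]' 0.55 && python3 - <<'E'
from h import *
st();i=manip.camera_info('wrist');np.save('w3.npy',i,allow_pickle=True)
cv2.imwrite('pics/w3.png',manip.grab_frame('wrist')[:,:,::-1]);cv2.imwrite('pics/top3.png',manip.grab_frame('top')[:,:,::-1])
print(w2p(i,[[.4987,.3648,.025]]))
E
```

```text
clock: 8.75
eef_pos: [0.5973, 0.3724, 0.0847]
eef_rot: [[-0.997, -0.072, -0.001], [-0.072, 0.997, 0.002], [0.001, 0.002, -1.0]]
force: [-0.1, 0.1, -0.4]
grip_width: 0.0006
gripper_force: 0.0
clock: 9.38
eef_pos: [0.4919, 0.3647, 0.1642]
eef_rot: [[-0.997, -0.073, -0.002], [-0.073, 0.997, 0.002], [0.002, 0.002, -1.0]]
force: [-0.1, 0.2, 0.1]
grip_width: 0.0475
gripper_force: 0.0
t 9.375 p [0.4919 0.3647 0.1642] yaw 4.2 F [-0.1  0.2  0.1] w 0.0475 q [ 0.45  0.57  1.32  0.    1.26 -1.2 ]
[[321.1620438 225.9863276]]
```

View pics/w3.png

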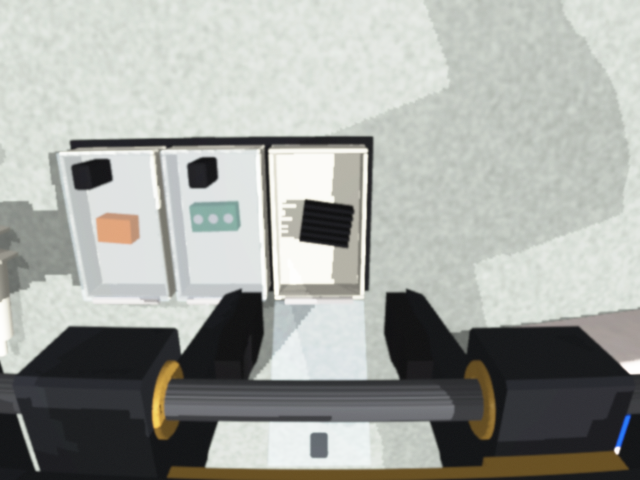

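The lid is well open. The heatsink's top corners are at (305,200), (354,207), (348,247) and (301,239).

```bash
python3 - <<'E'
from h import *
i=np.load('w3.npy',allow_pickle=True).item()
P=np.array([p2w(i,u,.025) for u in[(305,200),(354,207),(348,247),(301,239)]])[:,:2]
print(P.round(4),P.mean(0));e=(P[1]-P[0]+P[2]-P[3])/2;print('len',np.linalg.norm(e),np.linalg.norm((P[3]-P[0]+P[2]-P[1])/2),'fin yaw',np.degrees(np.arctan2(-e[0],e[1])))
# hinge side rim of the box, inner corners, for reference
B=np.array([p2w(i,u,.030) for u in[(270,148),(367,149),(364,297),(276,297)]])[:,:2];print('box',B.round(4),B.mean(0))
print('tabtop of hinge: hinge x',.4576+.098*np.cos(.073))
E
```

```text
[[0.4806 0.3522]
 [0.4831 0.3868]
 [0.5131 0.3854]
 [0.5095 0.351 ]] [0.49658772 0.36884136]
len 0.03465033037562028 0.029502678526348 fin yaw -5.073288647141564
box [[0.4458 0.3269]
 [0.4417 0.3912]
 [0.5497 0.4004]
 [0.5545 0.3352]] [0.49793213 0.36344344]
tabtop of hinge: hinge x 0.5553389949388878
```

```bash
python3 -m jog '[{"x":0,"y":0,"z":0,"wx":0,"wy":0,"wz":0.117},{"x":0,"y":0,"z":0,"wx":0,"wy":0,"wz":0.117},{"x":0,"y":0,"z":0,"wx":0,"wy":0,"wz":0.117},{"x":0,"y":0,"z":0,"wx":0,"wy":0,"wz":0.117},{"x":0,"y":0,"z":0,"wx":0,"wy":0,"wz":0.117},{"x":0,"y":0,"z":0,"wx":0,"wy":0,"wz":0.117},{"x":0,"y":0,"z":0,"wx":0,"wy":0,"wz":0.117},{"x":0,"y":0,"z":0,"wx":0,"wy":0,"wz":0.117},{"x":0,"y":0,"z":0,"wx":0,"wy":0,"wz":0.111},{"x":0,"y":0,"z":0,"wx":0,"wy":0,"wz":0}]' 0.55 && python3 - <<'E'
from h import *
st();go([.4936,.3688,.013],-85.8)
E
```

```text
clock: 10.72
eef_pos: [0.4922, 0.3646, 0.1636]
eef_rot: [[-0.075, 0.997, -0.003], [0.997, 0.075, 0.001], [0.002, -0.003, -1.0]]
force: [-0.3, -0.7, 0.2]
grip_width: 0.0485
gripper_force: 0.0
t 10.725 p [0.4922 0.3646 0.1636] yaw -85.7 F [-0.3 -0.7  0.2] w 0.0485 q [0.45 0.57 1.32 0.   1.26 0.37]
shift shares [0.015 0.009 0.602] turn [array([-0.002, -0.001,  0.001]), array([ 2.000e-03, -3.000e-03, -2.094e+00])] world d mm [   1.4    4.2 -150.6]
```

```bash
python3 -m jog '[{"x":0.015,"y":0.009,"z":0.1,"wx":-0.002,"wy":0,"wz":0},{"x":0,"y":0,"z":0.15,"wx":0,"wy":0,"wz":0},{"x":0,"y":0,"z":0.15,"wx":0,"wy":0,"wz":0},{"x":0,"y":0,"z":0.1,"wx":0,"wy":0,"wz":0},{"x":0,"y":0,"z":0.05,"wx":0,"wy":0,"wz":0},{"x":0,"y":0,"z":0,"wx":0,"wy":0,"wz":0}]' && python3 -m jog '[{"x":0,"y":0,"z":0.026,"wx":0,"wy":0,"wz":0},{"x":0,"y":0,"z":0.026,"wx":0,"wy":0,"wz":0},{"x":0,"y":0,"z":0,"wx":0,"wy":0,"wz":0}]'
```

```text
clock: 11.48
eef_pos: [0.4942, 0.369, 0.0268]
eef_rot: [[-0.075, 0.997, 0.001], [0.997, 0.075, 0.002], [0.002, 0.001, -1.0]]
force: [0.7, 0.2, 0.5]
grip_width: 0.0487
gripper_force: 0.0
clock: 11.85
eef_pos: [0.4942, 0.3691, 0.0141]
eef_rot: [[-0.074, 0.997, 0.001], [0.997, 0.074, 0.002], [0.002, 0.001, -1.0]]
force: [-0.1, 0.1, 0.2]
grip_width: 0.0484
gripper_force: 0.0
```

```bash
python3 -m jog '[{"x":0,"y":0,"z":0.005,"wx":0,"wy":0,"wz":0},{"x":0,"y":0,"z":0,"wx":0,"wy":0,"wz":0},{"x":0,"y":0,"z":0,"wx":0,"wy":0,"wz":0},{"x":0,"y":0,"z":0,"wx":0,"wy":0,"wz":0},{"x":0,"y":0,"z":0,"wx":0,"wy":0,"wz":0}]' 0 8 && python3 -m jog '[{"x":0,"y":0,"z":-0.05,"wx":0,"wy":0,"wz":0},{"x":0,"y":0,"z":-0.1,"wx":0,"wy":0,"wz":0},{"x":0,"y":0,"z":-0.15,"wx":0,"wy":0,"wz":0},{"x":0,"y":0,"z":-0.15,"wx":0,"wy":0,"wz":0},{"x":0,"y":0,"z":-0.1,"wx":0,"wy":0,"wz":0},{"x":0,"y":0,"z":0,"wx":0,"wy":0,"wz":0}]' - 15 && python3 - <<'E'
from h import *
st();i=manip.camera_info('wrist');np.save('w4.npy',i,allow_pickle=True)
cv2.imwrite('pics/w4.png',manip.grab_frame('wrist')[:,:,::-1])
go([.479,-.0755,.16],-97)
E
```

```text
clock: 12.48
eef_pos: [0.4944, 0.3693, 0.0133]
eef_rot: [[-0.073, 0.997, 0.002], [0.997, 0.073, 0.003], [0.003, 0.002, -1.0]]
force: [0.1, 0.0, 0.3]
grip_width: 0.0284
gripper_force: 7.8
clock: 13.22
eef_pos: [0.4947, 0.3692, 0.1529]
eef_rot: [[-0.073, 0.997, 0.006], [0.997, 0.073, 0.004], [0.004, 0.006, -1.0]]
force: [-0.2, 0.1, -0.6]
grip_width: 0.028
gripper_force: 14.7
t 13.225 p [0.4947 0.3692 0.1529] yaw -85.8 F [-0.2  0.1 -0.6] w 0.028 q [0.45 0.58 1.32 0.   1.23 0.38]
shift shares [-1.768 -0.191 -0.041] turn [array([ 0.002, -0.002,  0.13 ]), array([ 0.003,  0.003, -1.964])] world d mm [ -15.1 -444.4    9. ]
```

View pics/w4.png

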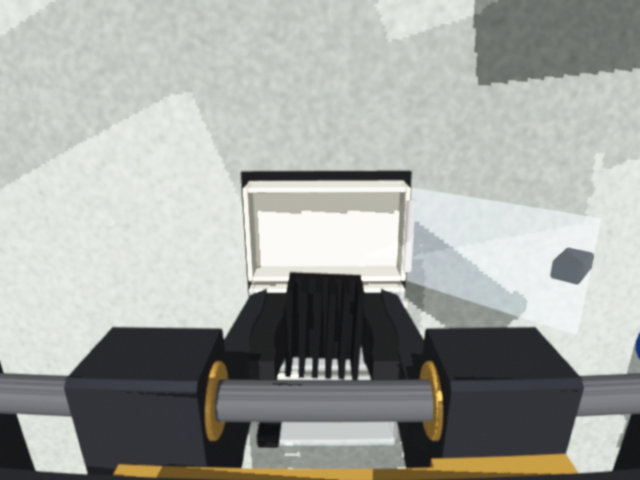

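The heatsink is gripped squarely and the box is empty. Next I'll carry it over, stopping about 70 mm beyond the chip so the wrist camera can see it.

```bash
python3 -m jog '[{"x":0,"y":0,"z":-0.02,"wx":0.002,"wy":-0.002,"wz":0.065},{"x":0,"y":0,"z":-0.02,"wx":0,"wy":0,"wz":0.065},{"x":-0.187,"y":0.014,"z":0,"wx":0,"wy":0,"wz":0},{"x":-0.187,"y":0.014,"z":0,"wx":0,"wy":0,"wz":0},{"x":-0.187,"y":0.014,"z":0,"wx":0,"wy":0,"wz":0},{"x":-0.187,"y":0.014,"z":0,"wx":0,"wy":0,"wz":0},{"x":-0.187,"y":0.014,"z":0,"wx":0,"wy":0,"wz":0},{"x":-0.187,"y":0.014,"z":0,"wx":0,"wy":0,"wz":0},{"x":-0.187,"y":0.014,"z":0,"wx":0,"wy":0,"wz":0},{"x":-0.187,"y":0.014,"z":0,"wx":0,"wy":0,"wz":0},{"x":-0.187,"y":0.014,"z":0,"wx":0,"wy":0,"wz":0},{"x":-0.187,"y":0.014,"z":0,"wx":0,"wy":0,"wz":0},{"x":-0.187,"y":0.014,"z":0,"wx":0,"wy":0,"wz":0},{"x":0,"y":0,"z":0,"wx":0,"wy":0,"wz":0},{"x":0,"y":0,"z":0,"wx":0,"wy":0,"wz":0}]' && python3 - <<'E'
from h import *
s=manip.sense();R=np.array(s['eef_rot']);p=s['eef_pos']
st();i=manip.camera_info('wrist');np.save('w5.npy',i,allow_pickle=True)
cv2.imwrite('pics/w5.png',manip.grab_frame('wrist')[:,:,::-1])
print(w2p(i,[p+R@np.array(v) for v in[(.018,-.014,.0063),(.018,.014,.0063),(.018,-.014,-.0117),(.018,.014,-.0117),(-.018,.014,-.0117)]]))
print(w2p(i,[[.479,-.0755,.046]]))
E
```

```text
clock: 15.15
eef_pos: [0.4695, -0.1456, 0.16]
eef_rot: [[0.121, 0.993, -0.003], [0.993, -0.121, 0.001], [0.0, -0.003, -1.0]]
force: [-0.5, -0.2, -0.6]
grip_width: 0.0279
gripper_force: 14.7
t 15.15 p [ 0.4695 -0.1456  0.16  ] yaw -97.0 F [-0.5 -0.2 -0.6] w 0.0279 q [-0.54  0.32  1.71 -0.    1.12 -0.42]
[[287.45373167 265.01891171]
 [358.4780682  265.0315826 ]
 [283.35838954 284.09016269]
 [362.55444969 284.10131783]
 [359.56721553 370.03971423]]
[[325.09271081 116.84533224]]
```

View pics/w5.png

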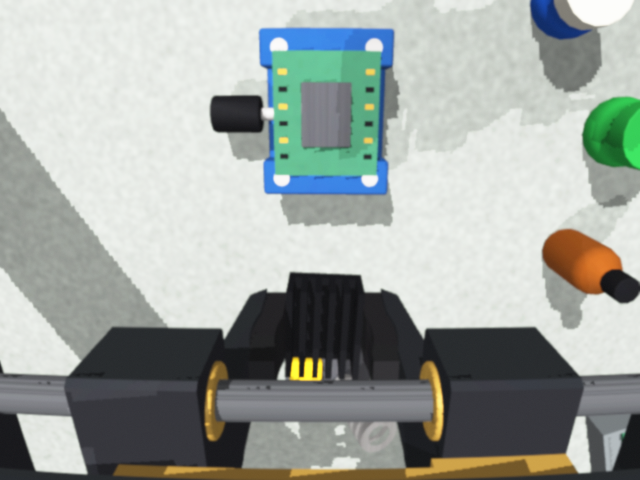

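The chip is centred at about (326,115) and square to the image, so the holder's yaw is about −7.0°. The held heatsink's near edge sits at row ~273 where 265 was predicted, so it is about 2.8 mm off along tool −x. Laterally it reads about 3 px right of prediction, which is a camera bias.

```bash
python3 - <<'E'
from h import *
i=np.load('w5.npy',allow_pickle=True).item();print(p2w(i,(323,115),.046));go([.4781,-.0715,.06],-97)
E
```

```text
[ 0.47787689 -0.07427085  0.046     ]
shift shares [ 0.297 -0.001  0.401] turn [array([-0.002, -0.   ,  0.001]), array([ 0.000e+00, -2.000e-03, -2.093e+00])] world d mm [   8.4   73.8 -100.2]
```

```bash
python3 -m jog '[{"x":0.1,"y":0,"z":0,"wx":-0.002,"wy":0,"wz":0},{"x":0.1,"y":0,"z":0,"wx":0,"wy":0,"wz":0},{"x":0.097,"y":0,"z":0.05,"wx":0,"wy":0,"wz":0},{"x":0,"y":0,"z":0.12,"wx":0,"wy":0,"wz":0},{"x":0,"y":0,"z":0.12,"wx":0,"wy":0,"wz":0},{"x":0,"y":0,"z":0.11,"wx":0,"wy":0,"wz":0},{"x":0,"y":0,"z":0,"wx":0,"wy":0,"wz":0},{"x":0,"y":0,"z":0,"wx":0,"wy":0,"wz":0}]' && python3 - <<'E'
from h import *
go([.4781,-.0715,.053],-97)
E
```

```text
clock: 16.2
eef_pos: [0.4796, -0.0723, 0.0618]
eef_rot: [[0.12, 0.993, 0.003], [0.993, -0.12, -0.001], [-0.001, 0.003, -1.0]]
force: [-0.1, -0.7, -0.2]
grip_width: 0.0281
gripper_force: 14.7
shift shares [ 0.002 -0.006  0.035] turn [array([0.002, 0.001, 0.001]), array([-1.000e-03,  3.000e-03, -2.093e+00])] world d mm [-1.5  0.8 -8.8]
```

```bash
python3 -m jog '[{"x":0.002,"y":-0.006,"z":0.015,"wx":0.002,"wy":0,"wz":0},{"x":0,"y":0,"z":0.02,"wx":0,"wy":0,"wz":0},{"x":0,"y":0,"z":0.002,"wx":0,"wy":0,"wz":0},{"x":0,"y":0,"z":0.002,"wx":0,"wy":0,"wz":0},{"x":0,"y":0,"z":0,"wx":0,"wy":0,"wz":0}]' && python3 -c "from h import *;go([.4781,-.0715,.0523],-97)"
```

```text
clock: 16.82
eef_pos: [0.4779, -0.0721, 0.052]
eef_rot: [[0.121, 0.993, -0.0], [0.993, -0.121, -0.001], [-0.001, -0.0, -1.0]]
force: [-4.2, 1.3, 10.1]
grip_width: 0.028
gripper_force: 14.8
shift shares [ 0.002  0.    -0.001] turn [array([-0.   ,  0.001,  0.   ]), array([-1.000e-03, -0.000e+00, -2.094e+00])] world d mm [0.2 0.6 0.3]
```

```bash
python3 -m jog '[{"x":0,"y":0,"z":-0.003,"wx":0,"wy":0,"wz":0},{"x":0,"y":0,"z":0,"wx":0,"wy":0,"wz":0},{"x":0,"y":0,"z":0,"wx":0,"wy":0,"wz":0},{"x":0,"y":0,"z":-0.1,"wx":0,"wy":0,"wz":0},{"x":0,"y":0,"z":-0.15,"wx":0,"wy":0,"wz":0},{"x":-0.09,"y":0,"z":-0.15,"wx":0,"wy":0,"wz":0},{"x":-0.1,"y":0,"z":0,"wx":0,"wy":0,"wz":0},{"x":-0.1,"y":0,"z":0,"wx":0,"wy":0,"wz":0},{"x":0,"y":0,"z":0,"wx":0,"wy":0,"wz":0},{"x":0,"y":0,"z":0,"wx":0,"wy":0,"wz":0}]' 0.5 && python3 - <<'E'
from h import *
st();i=manip.camera_info('wrist');np.save('w6.npy',i,allow_pickle=True)
m=manip.grab_frame('wrist')[:,:,::-1];cv2.imwrite('pics/w6f.png',m);cv2.imwrite('pics/w6.png',cv2.resize(m[20:220,200:460],None,fx=3,fy=3,interpolation=2))
E
```

```text
clock: 18.08
eef_pos: [0.469, -0.1433, 0.1517]
eef_rot: [[0.121, 0.993, -0.002], [0.993, -0.121, -0.0], [-0.0, -0.001, -1.0]]
force: [0.2, 0.4, 0.2]
grip_width: 0.0443
gripper_force: 0.0
t 18.075 p [ 0.469  -0.1433  0.1517] yaw -97.0 F [0.2 0.4 0.2] w 0.0443 q [-0.54  0.33  1.72 -0.    1.1  -0.41]
```

View pics/w6.png

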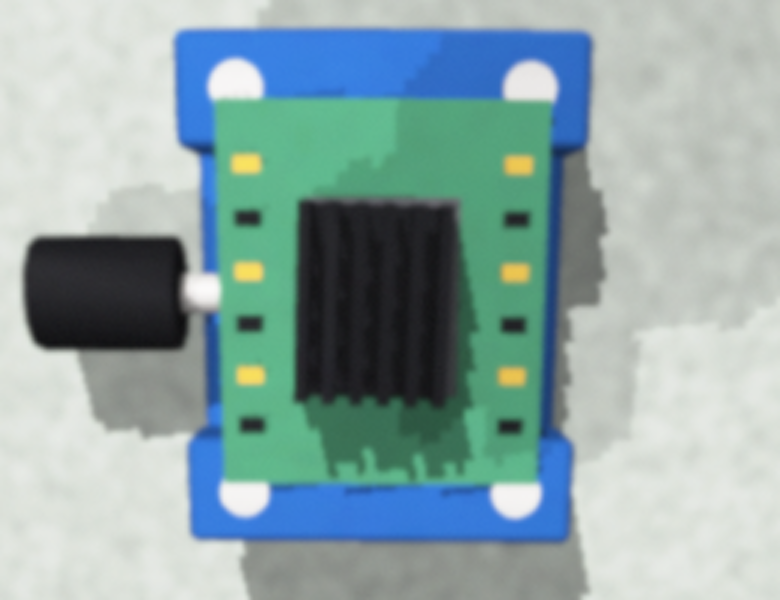

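The heatsink is flat and square, but it sits about 2.5 mm towards −x. A strip of chip shows on its right at crop x 445–458. I'll regrasp and shift it +2.4 mm along tool y.

```bash
python3 -m jog '[{"x":0.1,"y":0,"z":0,"wx":0,"wy":0,"wz":0},{"x":0.1,"y":0,"z":0,"wx":0,"wy":0,"wz":0},{"x":0.086,"y":0,"z":0.05,"wx":0,"wy":0,"wz":0},{"x":0,"y":0,"z":0.12,"wx":0,"wy":0,"wz":0},{"x":0,"y":0,"z":0.12,"wx":0,"wy":0,"wz":0},{"x":0,"y":0,"z":0.08,"wx":0,"wy":0,"wz":0},{"x":0,"y":0,"z":0,"wx":0,"wy":0,"wz":0},{"x":0,"y":0,"z":0,"wx":0,"wy":0,"wz":0}]' && python3 - <<'E'
from h import *
go([.4779,-.0721,.0525],-97)
E
```

```text
clock: 19.12
eef_pos: [0.478, -0.0728, 0.0601]
eef_rot: [[0.121, 0.993, -0.0], [0.993, -0.121, -0.001], [-0.001, 0.0, -1.0]]
force: [0.9, -0.0, 0.3]
grip_width: 0.0443
gripper_force: 0.0
shift shares [ 0.003 -0.001  0.031] turn [array([0.   , 0.001, 0.001]), array([-1.000e-03,  0.000e+00, -2.094e+00])] world d mm [-0.1  0.7 -7.6]
```

```bash
python3 -m jog '[{"x":0.003,"y":0,"z":0.015,"wx":0,"wy":0,"wz":0},{"x":0,"y":0,"z":0.015,"wx":0,"wy":0,"wz":0},{"x":0,"y":0,"z":0,"wx":0,"wy":0,"wz":0}]' && python3 -m jog '[{"x":0,"y":0,"z":0,"wx":0,"wy":0,"wz":0},{"x":0,"y":0,"z":0,"wx":0,"wy":0,"wz":0},{"x":0,"y":0,"z":0,"wx":0,"wy":0,"wz":0},{"x":0,"y":0,"z":-0.012,"wx":0,"wy":0,"wz":0},{"x":0,"y":0.01,"z":0,"wx":0,"wy":0,"wz":0},{"x":0,"y":0,"z":0.008,"wx":0,"wy":0,"wz":0},{"x":0,"y":0,"z":0.005,"wx":0,"wy":0,"wz":0},{"x":0,"y":0,"z":0,"wx":0,"wy":0,"wz":0}]' 0 10 && python3 -m jog '[{"x":0,"y":0,"z":-0.002,"wx":0,"wy":0,"wz":0},{"x":0,"y":0,"z":0,"wx":0,"wy":0,"wz":0},{"x":0,"y":0,"z":0,"wx":0,"wy":0,"wz":0},{"x":0,"y":0,"z":-0.1,"wx":0,"wy":0,"wz":0},{"x":0,"y":0,"z":-0.15,"wx":0,"wy":0,"wz":0},{"x":-0.09,"y":0,"z":-0.15,"wx":0,"wy":0,"wz":0},{"x":-0.1,"y":0,"z":0,"wx":0,"wy":0,"wz":0},{"x":-0.1,"y":0,"z":0,"wx":0,"wy":0,"wz":0},{"x":0,"y":0,"z":0,"wx":0,"wy":0,"wz":0},{"x":0,"y":0,"z":0,"wx":0,"wy":0,"wz":0}]' 0.5 && python3 - <<'E'
from h import *
st();i=manip.camera_info('wrist');np.save('w7.npy',i,allow_pickle=True)
m=manip.grab_frame('wrist')[:,:,::-1];cv2.imwrite('pics/w7f.png',m);cv2.imwrite('pics/w7.png',cv2.resize(m[20:220,200:460],None,fx=3,fy=3,interpolation=2))
E
```

```text
clock: 19.5
eef_pos: [0.4776, -0.0722, 0.0517]
eef_rot: [[0.121, 0.993, -0.001], [0.993, -0.121, -0.0], [-0.001, -0.001, -1.0]]
force: [0.4, -0.7, -0.5]
grip_width: 0.0441
gripper_force: 0.0
clock: 20.5
eef_pos: [0.4802, -0.0726, 0.0518]
eef_rot: [[0.121, 0.993, -0.001], [0.993, -0.121, -0.001], [-0.001, -0.001, -1.0]]
force: [-2.3, 1.2, 3.8]
grip_width: 0.0281
gripper_force: 9.9
clock: 21.75
eef_pos: [0.4715, -0.1439, 0.152]
eef_rot: [[0.121, 0.993, -0.001], [0.993, -0.121, -0.0], [-0.0, -0.001, -1.0]]
force: [-0.8, 0.6, -0.2]
grip_width: 0.0438
gripper_force: 0.0
t 21.75 p [ 0.4715 -0.1439  0.152 ] yaw -97.0 F [-0.8  0.6 -0.2] w 0.0438 q [-0.53  0.33  1.71 -0.    1.1  -0.41]
```

View pics/w7.png

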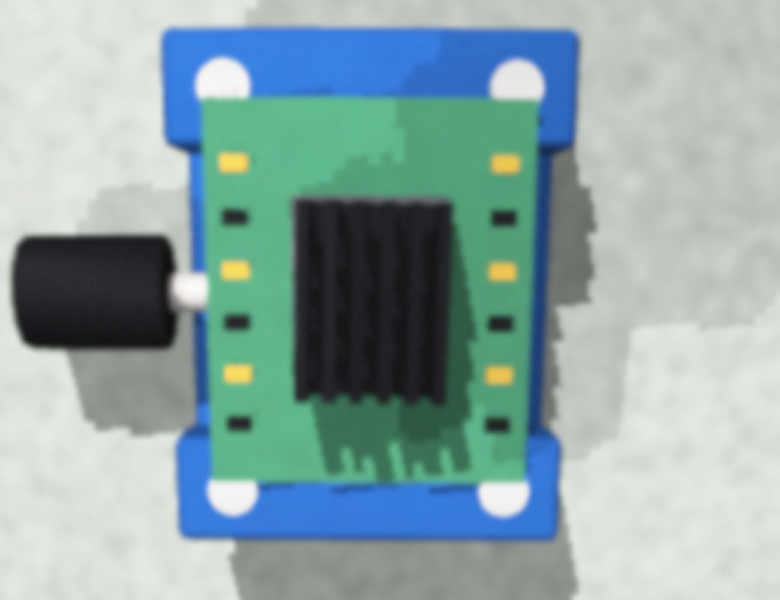

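The heatsink now spans x 295–447 on a board spanning 207–532, so it is centred in x. I'll check the long direction numerically.

```bash
python3 - <<'E'
from h import *
L=lambda n:np.load(n,allow_pickle=True).item()
a,b=L('w5.npy'),L('w7.npy');Z=lambda x,y:(200+(x+.5)/3-.5,20+(y+.5)/3-.5)
c=p2w(a,(326,115),.046);print('chip',c)
print('chip ends rows pred (crop)',[(w2p(b,c+np.array([.122,.9925,0])*s)[0]-[200,20])*3 for s in(.019,-.019)])
q=[p2w(b,Z(372,200),.064),p2w(b,Z(372,402),.064)];print('sink ends',q,np.mean(q,0),'board',(p2w(b,Z(372,98),.044)+p2w(b,Z(370,483),.044))/2)
E
```

```text
chip [ 0.47967312 -0.0744891   0.046     ]
chip ends rows pred (crop) [array([368.7884468 , 194.76617349]), array([368.5722403 , 394.19137671])]
sink ends [array([ 0.48224938, -0.05702802,  0.064     ]), array([ 0.47793508, -0.0925957 ,  0.064     ])] [ 0.48009223 -0.07481186  0.064     ] board [ 0.47990804 -0.07461836  0.044     ]
```

Centred to within 0.3 mm. Next is the weight: move to a viewing pose over it and locate it by colour.

```bash
cat >> h.py <<'E'
def blob(name,lo,hi,z,near):
    i=manip.camera_info(name);m=manip.grab_frame(name);h=cv2.cvtColor(m,cv2.COLOR_RGB2HSV)
    k=cv2.inRange(h,np.array(lo),np.array(hi));n,l,s,c=cv2.connectedComponentsWithStats(k)
    u=w2p(i,[[*near,z]])[0]
    for j in range(1,n):
        if s[j,4]>150: print('px',c[j].round(1),'box',s[j],'world',p2w(i,c[j],z).round(4),'exp px',u.round(1))
    return m
E
python3 -m jog '[{"x":0.162,"y":-0.055,"z":0,"wx":0,"wy":0,"wz":0},{"x":0.162,"y":-0.055,"z":0,"wx":0,"wy":0,"wz":0},{"x":0.162,"y":-0.055,"z":0,"wx":0,"wy":0,"wz":0},{"x":0.162,"y":-0.055,"z":0,"wx":0,"wy":0,"wz":0},{"x":0,"y":0,"z":0,"wx":0,"wy":0,"wz":0},{"x":0,"y":0,"z":0,"wx":0,"wy":0,"wz":0}]' && python3 - <<'E'
from h import *
m=blob('wrist',(12,120,80),(32,255,255),.034,(.4456,.0928));cv2.imwrite('pics/w8.png',m[:,:,::-1])
E
```

```text
clock: 22.55
eef_pos: [0.4367, 0.0231, 0.1522]
eef_rot: [[0.12, 0.993, -0.001], [0.993, -0.12, -0.001], [-0.001, -0.001, -1.0]]
force: [-0.2, 0.1, -0.3]
grip_width: 0.0444
gripper_force: 0.0
px [324.3 114.9] box [ 304   94   41   43 1348] world [0.446  0.0941 0.034 ] exp px [323.9 117.1]
px [474.6 399.9] box [ 457  360   30   80 1213] world [ 0.5372 -0.1311  0.034 ] exp px [323.9 117.1]
px [172.5 401.1] box [ 161  362   30   78 1135] world [ 0.3028 -0.1039  0.034 ] exp px [323.9 117.1]
px [430.1 467.8] box [ 159  425  465   55 6399] world [ 0.5005 -0.1971  0.034 ] exp px [323.9 117.1]
```

```bash
python3 -c "from h import *;go([.446,.0941,.03],-97)"
```

```text
shift shares [0.289 0.002 0.488] turn [array([-0.001,  0.001,  0.   ]), array([-1.000e-03, -1.000e-03, -2.094e+00])] world d mm [   9.2   71.5 -122.1]
```

```bash
python3 -m jog '[{"x":0.1,"y":0.002,"z":0,"wx":0,"wy":0.001,"wz":0},{"x":0.1,"y":0,"z":0.05,"wx":0,"wy":0,"wz":0},{"x":0.089,"y":0,"z":0.1,"wx":0,"wy":0,"wz":0},{"x":0,"y":0,"z":0.15,"wx":0,"wy":0,"wz":0},{"x":0,"y":0,"z":0.1,"wx":0,"wy":0,"wz":0},{"x":0,"y":0,"z":0.09,"wx":0,"wy":0,"wz":0},{"x":0,"y":0,"z":0.05,"wx":0,"wy":0,"wz":0},{"x":0,"y":0,"z":0.045,"wx":0,"wy":0,"wz":0},{"x":0,"y":0,"z":0,"wx":0,"wy":0,"wz":0},{"x":0,"y":0,"z":0,"wx":0,"wy":0,"wz":0}]' && python3 -c "from h import *;go([.446,.0941,.005],-97)" && python3 -m jog '[{"x":0,"y":0,"z":0,"wx":0,"wy":0,"wz":0},{"x":0,"y":0,"z":0,"wx":0,"wy":0,"wz":0},{"x":0,"y":0,"z":0,"wx":0,"wy":0,"wz":0},{"x":0,"y":0,"z":0,"wx":0,"wy":0,"wz":0},{"x":0,"y":0,"z":0,"wx":0,"wy":0,"wz":0}]' 0 12
```

```text
clock: 23.85
eef_pos: [0.446, 0.0948, 0.0064]
eef_rot: [[0.121, 0.993, 0.0], [0.993, -0.121, 0.001], [0.001, -0.0, -1.0]]
force: [0.8, 0.2, -0.0]
grip_width: 0.0443
gripper_force: 0.0
shift shares [-0.003  0.     0.006] turn [array([-0.   , -0.001,  0.   ]), array([ 1.000e-03, -0.000e+00, -2.094e+00])] world d mm [-0.  -0.7 -1.4]
clock: 24.48
eef_pos: [0.4458, 0.0948, 0.0061]
eef_rot: [[0.121, 0.993, -0.0], [0.993, -0.121, 0.001], [0.001, -0.001, -1.0]]
force: [-0.6, -0.8, 5.5]
grip_width: 0.0253
gripper_force: 12.0
```

```bash
python3 -m jog '[{"x":0,"y":0,"z":-0.05,"wx":0,"wy":0,"wz":0},{"x":0,"y":0,"z":-0.15,"wx":0,"wy":0,"wz":0},{"x":0,"y":0,"z":-0.2,"wx":0,"wy":0,"wz":0},{"x":-0.131,"y":0.044,"z":-0.06,"wx":0,"wy":0,"wz":0},{"x":-0.131,"y":0.044,"z":0,"wx":0,"wy":0,"wz":0},{"x":-0.131,"y":0.044,"z":0,"wx":0,"wy":0,"wz":0},{"x":-0.131,"y":0.043,"z":0,"wx":0,"wy":0,"wz":0},{"x":-0.13,"y":0.043,"z":0,"wx":0,"wy":0,"wz":0},{"x":0,"y":0,"z":0,"wx":0,"wy":0,"wz":0},{"x":0,"y":0,"z":0,"wx":0,"wy":0,"wz":0}]' - 25 && python3 -c "from h import *;go([.4801,-.0741,.080],-97)"
```

```text
clock: 25.72
eef_pos: [0.4797, -0.0736, 0.1208]
eef_rot: [[0.121, 0.993, -0.001], [0.993, -0.121, 0.001], [0.001, -0.002, -1.0]]
force: [0.7, 0.3, -0.3]
grip_width: 0.0249
gripper_force: 25.0
shift shares [-0.002  0.002  0.163] turn [array([-0.001, -0.001,  0.   ]), array([ 1.000e-03, -2.000e-03, -2.094e+00])] world d mm [  0.4  -0.5 -40.8]
```

```bash
python3 -m jog '[{"x":-0.002,"y":0.002,"z":0.1,"wx":0,"wy":0,"wz":0},{"x":0,"y":0,"z":0.06,"wx":0,"wy":0,"wz":0},{"x":0,"y":0,"z":0.02,"wx":0,"wy":0,"wz":0},{"x":0,"y":0,"z":0,"wx":0,"wy":0,"wz":0}]' && python3 -m jog '[{"x":0,"y":0,"z":0.01,"wx":0,"wy":0,"wz":0},{"x":0,"y":0,"z":0.005,"wx":0,"wy":0,"wz":0},{"x":0,"y":0,"z":0.002,"wx":0,"wy":0,"wz":0},{"x":0,"y":0,"z":0,"wx":0,"wy":0,"wz":0}]' && python3 -c "from h import *;go([.4801,-.0741,.070],-97)"
```

```text
clock: 26.22
eef_pos: [0.4805, -0.0745, 0.0758]
eef_rot: [[0.121, 0.993, -0.001], [0.993, -0.121, 0.001], [0.001, -0.001, -1.0]]
force: [0.1, -0.0, -0.6]
grip_width: 0.0251
gripper_force: 25.0
clock: 26.72
eef_pos: [0.4805, -0.0747, 0.0715]
eef_rot: [[0.121, 0.993, -0.001], [0.993, -0.121, 0.001], [0.001, -0.001, -1.0]]
force: [0.1, -0.5, -0.4]
grip_width: 0.0249
gripper_force: 25.0
shift shares [ 0.002 -0.002  0.006] turn [array([-0.001, -0.001,  0.   ]), array([ 1.000e-03, -1.000e-03, -2.094e+00])] world d mm [-0.4  0.6 -1.5]
```

```bash
python3 -m jog '[{"x":0.002,"y":-0.002,"z":0.004,"wx":0,"wy":0,"wz":0},{"x":0,"y":0,"z":0.003,"wx":0,"wy":0,"wz":0},{"x":0,"y":0,"z":0,"wx":0,"wy":0,"wz":0},{"x":0,"y":0,"z":0,"wx":0,"wy":0,"wz":0}]'
```

```text
clock: 27.22
eef_pos: [0.48, -0.0741, 0.0701]
eef_rot: [[0.121, 0.993, -0.001], [0.993, -0.121, 0.001], [0.001, -0.001, -1.0]]
force: [-2.5, 0.6, 4.8]
grip_width: 0.0252
gripper_force: 25.0
```

```bash
python3 -m jog '[{"x":0,"y":0,"z":0,"wx":0,"wy":0,"wz":0},{"x":0,"y":0,"z":0,"wx":0,"wy":0,"wz":0},{"x":0,"y":0,"z":0,"wx":0,"wy":0,"wz":0},{"x":0,"y":0,"z":-0.15,"wx":0,"wy":0,"wz":0},{"x":0,"y":0,"z":-0.15,"wx":0,"wy":0,"wz":0},{"x":-0.09,"y":0,"z":-0.15,"wx":0,"wy":0,"wz":0},{"x":-0.1,"y":0,"z":0,"wx":0,"wy":0,"wz":0},{"x":-0.1,"y":0,"z":0,"wx":0,"wy":0,"wz":0},{"x":0,"y":0,"z":0,"wx":0,"wy":0,"wz":0},{"x":0,"y":0,"z":0,"wx":0,"wy":0,"wz":0}]' 0.5 && python3 - <<'E'
from h import *
m=blob('wrist',(12,120,80),(32,255,255),.098,(.480,-.0748));cv2.imwrite('pics/w9f.png',m[:,:,::-1])
h=cv2.cvtColor(m,cv2.COLOR_RGB2HSV);i=manip.camera_info('wrist')
# sink outline at top
ex=np.array([.9925,-.122,0]);ey=np.array([.122,.9925,0]);c=np.array([.480,-.0748,.064])
q=w2p(i,[c+a*.014*ex+b*.018*ey for a,b in((-1,-1),(1,-1),(1,1),(-1,1))]).astype(int);print(q.tolist())
cv2.imwrite('pics/w9.png',cv2.resize(m[20:220,200:460,::-1],None,fx=2.5,fy=2.5,interpolation=2))
# bottle and jar from top image
t=manip.grab_frame('top');cv2.imwrite('pics/top9.png',t[:,:,::-1])
E
```

```text
clock: 28.48
eef_pos: [0.4713, -0.1456, 0.182]
eef_rot: [[0.121, 0.993, -0.001], [0.993, -0.121, 0.001], [0.001, -0.001, -1.0]]
force: [-0.3, 0.4, 0.7]
grip_width: 0.0442
gripper_force: 0.0
px [323.6 117.5] box [ 300   93   48   51 1953] world [ 0.4801 -0.0747  0.098 ] exp px [323.4 117.8]
px [561.3 248.9] box [ 528  222   72   59 2456] world [ 0.6128 -0.1661  0.098 ] exp px [323.4 117.8]
px [304.  361.6] box [ 289  343   32   38 1170] world [ 0.4493 -0.224   0.098 ] exp px [323.4 117.8]
px [172.6 400.7] box [ 161  361   30   79 1167] world [ 0.356  -0.2453  0.098 ] exp px [323.4 117.8]
px [474.7 400.2] box [ 457  360   30   80 1230] world [ 0.5599 -0.2696  0.098 ] exp px [323.4 117.8]
px [418.3 469.3] box [ 158  451  461   29 6203] world [ 0.5192 -0.3267  0.098 ] exp px [323.4 117.8]
[[300, 145], [345, 145], [346, 85], [300, 85]]
```

View pics/w9.png

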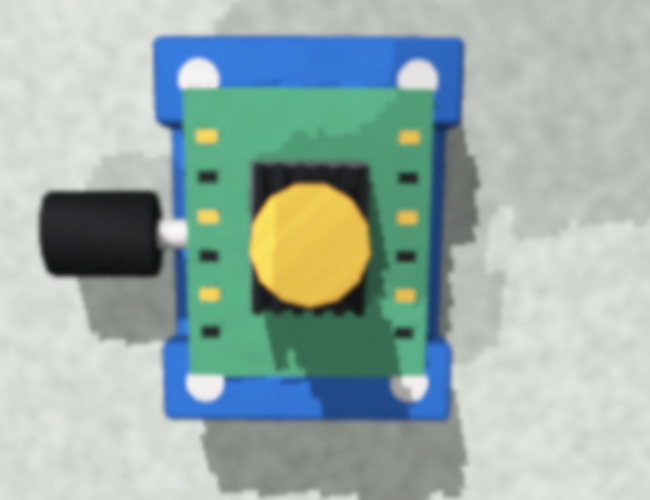

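The weight stands centred at (.4801, −.0747). Next is the bottle.

```bash
python3 -m jog '[{"x":0,"y":0,"z":0,"wx":0,"wy":0,"wz":-0.1163},{"x":0,"y":0,"z":0,"wx":0,"wy":0,"wz":-0.1163},{"x":0,"y":0,"z":0,"wx":0,"wy":0,"wz":-0.1163},{"x":0,"y":0,"z":0,"wx":0,"wy":0,"wz":-0.1163},{"x":0,"y":0,"z":0,"wx":0,"wy":0,"wz":-0.1163},{"x":0,"y":0,"z":0,"wx":0,"wy":0,"wz":-0.1163},{"x":0,"y":0,"z":0,"wx":0,"wy":0,"wz":-0.1163},{"x":0,"y":0,"z":0,"wx":0,"wy":0,"wz":-0.1163},{"x":0,"y":0,"z":0,"wx":0,"wy":0,"wz":-0.1163},{"x":-0.15,"y":-0.022,"z":0,"wx":0,"wy":0,"wz":0},{"x":-0.15,"y":-0.022,"z":0,"wx":0,"wy":0,"wz":0},{"x":-0.15,"y":-0.022,"z":0,"wx":0,"wy":0,"wz":0},{"x":-0.15,"y":-0.022,"z":0,"wx":0,"wy":0,"wz":0},{"x":-0.139,"y":-0.022,"z":0,"wx":0,"wy":0,"wz":0},{"x":0,"y":0,"z":0,"wx":0,"wy":0,"wz":0},{"x":0,"y":0,"z":0,"wx":0,"wy":0,"wz":0}]' 0.65 && python3 - <<'E'
from h import *
st();i=manip.camera_info('wrist');print(w2p(i,[[.6513,-.1958,.08],[.6513,-.1958,.045],[.6513,-.1958,0]]))
m=blob('wrist',(3,120,40),(20,255,255),.045,(.6513,-.1958));cv2.imwrite('pics/w10.png',m[:,:,::-1])
go([.6513,-.1958,.024],-7)
E
```

```text
clock: 30.58
eef_pos: [0.6509, -0.1953, 0.1817]
eef_rot: [[-0.993, 0.121, -0.002], [0.121, 0.993, 0.001], [0.002, 0.001, -1.0]]
force: [0.1, -1.1, -0.5]
grip_width: 0.0573
gripper_force: 0.0
t 30.575 p [ 0.6509 -0.1953  0.1817] yaw -7.0 F [ 0.1 -1.1 -0.5] w 0.0573 q [-0.46  0.71  1.03  0.    1.4  -1.91]
[[320.90942816 233.82176522]
 [321.12731834 218.72929697]
 [321.34455111 203.71471403]]
px [319.6 210.5] box [ 295  187   49   55 1674] world [ 0.6452 -0.1961  0.045 ] exp px [321.1 218.7]
px [139.4 399.6] box [ 126  360   35   80 1417] world [ 0.7887 -0.3663  0.045 ] exp px [321.1 218.7]
px [507.5 399.6] box [ 486  360   36   80 1421] world [ 0.8263 -0.0597  0.045 ] exp px [321.1 218.7]
px [454.  468.7] box [ 197  449  443   31 5998] world [ 0.8972 -0.1056  0.045 ] exp px [321.1 218.7]
shift shares [-0.003 -0.002  0.632] turn [array([ 0.001, -0.001,  0.   ]), array([ 2.000e-03,  1.000e-03, -2.094e+00])] world d mm [   0.6   -0.4 -158.1]
```

```bash
python3 - <<'E'
from h import *
i=manip.camera_info('wrist');a=np.linspace(0,6.283,60)
for c in[(.6513,-.1958),(.6553,-.1958)]:
    for z in(0,.045):
        P=w2p(i,[[c[0]+.018*np.cos(t),c[1]+.018*np.sin(t),z] for t in a]);print(c,z,P.min(0).round(1),P.max(0).round(1))
    P=w2p(i,[[c[0]+.009*np.cos(t),c[1]+.009*np.sin(t),.08] for t in a]);print('cap',P.min(0).round(1),P.max(0).round(1))
m=cv2.imread('pics/w10.png')
h=cv2.cvtColor(m,cv2.COLOR_BGR2HSV);print([tuple(int(v) for v in h[r,320]) for r in range(178,262,4)])
E
```

```text
(0.6513, -0.1958) 0 [299.2 181.6] [343.9 225. ]
(0.6513, -0.1958) 0.045 [295.8 193.6] [346.9 242.8]
cap [306.7 219.8] [335.6 247.3]
(0.6553, -0.1958) 0 [299.9 186.5] [344.4 229.6]
(0.6553, -0.1958) 0.045 [296.6 199.2] [347.5 248. ]
cap [307.6 226. ] [336.3 253.2]
[(49, 9, 220), (49, 9, 224), (13, 78, 144), (12, 209, 105), (12, 209, 110), (12, 211, 134), (12, 213, 163), (12, 214, 174), (12, 215, 177), (12, 215, 178), (8, 154, 53), (110, 32, 24), (120, 32, 40), (128, 27, 38), (115, 39, 39), (120, 27, 38), (114, 34, 37), (120, 14, 36), (55, 9, 176), (49, 10, 214), (53, 9, 216)]
```

```bash
python3 -m jog '[{"x":-0.011,"y":-0.004,"z":0.1,"wx":0,"wy":0,"wz":0},{"x":0,"y":0,"z":0.15,"wx":0,"wy":0,"wz":0},{"x":0,"y":0,"z":0.15,"wx":0,"wy":0,"wz":0},{"x":0,"y":0,"z":0.15,"wx":0,"wy":0,"wz":0},{"x":0,"y":0,"z":0.082,"wx":0,"wy":0,"wz":0},{"x":0,"y":0,"z":0,"wx":0,"wy":0,"wz":0},{"x":0,"y":0,"z":0,"wx":0,"wy":0,"wz":0}]' && python3 -m jog '[{"x":0,"y":0,"z":0,"wx":0,"wy":0,"wz":0},{"x":0,"y":0,"z":0,"wx":0,"wy":0,"wz":0},{"x":0,"y":0,"z":0,"wx":0,"wy":0,"wz":0},{"x":0,"y":0,"z":0,"wx":0,"wy":0,"wz":0},{"x":0,"y":0,"z":0,"wx":0,"wy":0,"wz":0},{"x":0,"y":0,"z":0,"wx":0,"wy":0,"wz":0}]' 0 15
```

```text
clock: 31.5
eef_pos: [0.6545, -0.1975, 0.0257]
eef_rot: [[-0.993, 0.122, 0.001], [0.122, 0.993, -0.0], [-0.001, -0.0, -1.0]]
force: [0.0, 0.1, 0.0]
grip_width: 0.0576
gripper_force: 0.0
clock: 32.25
eef_pos: [0.654, -0.1974, 0.0245]
eef_rot: [[-0.993, 0.122, -0.0], [0.122, 0.993, 0.001], [0.0, 0.001, -1.0]]
force: [-0.3, 1.1, 5.2]
grip_width: 0.0354
gripper_force: 15.0
```

```bash
python3 -m jog '[{"x":0,"y":0,"z":-0.08,"wx":0,"wy":0,"wz":0},{"x":0,"y":0,"z":-0.16,"wx":0,"wy":0,"wz":0},{"x":0.08,"y":0.1,"z":0,"wx":0,"wy":0,"wz":0},{"x":0.12,"y":0.1,"z":0,"wx":0,"wy":0,"wz":0},{"x":0.12,"y":0.1,"z":0,"wx":0,"wy":0,"wz":0},{"x":0.119,"y":0.102,"z":0,"wx":0,"wy":0,"wz":0},{"x":0,"y":0,"z":0,"wx":0,"wy":0,"wz":0},{"x":0,"y":0,"z":0,"wx":0,"wy":0,"wz":0}]' - 20 && python3 -c "from h import *;st();go([.5574,-.0843,.025],-7)"
```

```text
clock: 33.25
eef_pos: [0.558, -0.0848, 0.0849]
eef_rot: [[-0.993, 0.122, 0.001], [0.122, 0.993, 0.0], [-0.001, 0.0, -1.0]]
force: [0.4, 0.2, 0.6]
grip_width: 0.0352
gripper_force: 20.0
t 33.25 p [ 0.558  -0.0848  0.0849] yaw -7.0 F [0.4 0.2 0.6] w 0.0352 q [-0.36  0.56  1.56  0.    1.02 -1.81]
shift shares [0.003 0.002 0.24 ] turn [array([ 0.,  0., -0.]), array([ 1.000e-03, -0.000e+00,  2.094e+00])] world d mm [ -0.6   0.5 -59.9]
```

```bash
python3 -m jog '[{"x":0.003,"y":0.002,"z":0.1,"wx":0,"wy":0,"wz":0},{"x":0,"y":0,"z":0.1,"wx":0,"wy":0,"wz":0},{"x":0,"y":0,"z":0.03,"wx":0,"wy":0,"wz":0},{"x":0,"y":0,"z":0.01,"wx":0,"wy":0,"wz":0},{"x":0,"y":0,"z":0.004,"wx":0,"wy":0,"wz":0},{"x":0,"y":0,"z":0,"wx":0,"wy":0,"wz":0}]'
```

```text
clock: 34.0
eef_pos: [0.5572, -0.084, 0.0245]
eef_rot: [[-0.993, 0.122, 0.001], [0.122, 0.993, -0.0], [-0.001, 0.0, -1.0]]
force: [-1.5, -0.9, 5.2]
grip_width: 0.0355
gripper_force: 20.0
```

```bash
python3 -m jog '[{"x":0,"y":0,"z":0,"wx":0,"wy":0,"wz":0},{"x":0,"y":0,"z":0,"wx":0,"wy":0,"wz":0},{"x":0,"y":0,"z":0,"wx":0,"wy":0,"wz":0},{"x":0,"y":0,"z":-0.1,"wx":0,"wy":0,"wz":0},{"x":0,"y":0,"z":-0.2,"wx":0,"wy":0,"wz":0},{"x":0,"y":0,"z":-0.2,"wx":0,"wy":0,"wz":0},{"x":0,"y":0,"z":-0.12,"wx":0,"wy":0,"wz":0.118},{"x":0,"y":0,"z":0,"wx":0,"wy":0,"wz":0.118},{"x":0,"y":0,"z":0,"wx":0,"wy":0,"wz":0.118},{"x":0,"y":0,"z":0,"wx":0,"wy":0,"wz":0.118},{"x":0,"y":0,"z":0,"wx":0,"wy":0,"wz":0.118},{"x":0,"y":0,"z":0,"wx":0,"wy":0,"wz":0.118},{"x":0,"y":0,"z":0,"wx":0,"wy":0,"wz":0.118},{"x":0,"y":0,"z":0,"wx":0,"wy":0,"wz":0.118},{"x":0,"y":0,"z":0,"wx":0,"wy":0,"wz":0.115}]' 0.63 && python3 -m jog '[{"x":-0.191,"y":-0.0485,"z":0,"wx":0,"wy":0,"wz":0},{"x":-0.191,"y":-0.0485,"z":0,"wx":0,"wy":0,"wz":0},{"x":-0.191,"y":-0.0485,"z":0,"wx":0,"wy":0,"wz":0},{"x":-0.191,"y":-0.0485,"z":0,"wx":0,"wy":0,"wz":0},{"x":-0.191,"y":-0.0485,"z":0,"wx":0,"wy":0,"wz":0},{"x":-0.191,"y":-0.0485,"z":0,"wx":0,"wy":0,"wz":0},{"x":0,"y":0,"z":0,"wx":0,"wy":0,"wz":0},{"x":0,"y":0,"z":0,"wx":0,"wy":0,"wz":0}]' 0.8 && python3 - <<'E'
from h import *
st();i=manip.camera_info('wrist');np.save('w11.npy',i,allow_pickle=True);m=manip.grab_frame('wrist')[:,:,::-1]
cv2.imwrite('pics/w11f.png',m);cv2.imwrite('pics/w11.png',cv2.resize(m[20:220,200:460],None,fx=3,fy=3,interpolation=2))
print(w2p(i,[[.454,-.288,.016]]))
# bottle check from top
t=manip.grab_frame('top');it=manip.camera_info('top');h=cv2.cvtColor(t,cv2.COLOR_RGB2HSV)
k=cv2.inRange(h,np.array((3,120,30)),np.array((18,255,255)));n,l,s,c=cv2.connectedComponentsWithStats(k)
print([(s[j].tolist(),c[j].round(1).tolist()) for j in range(1,n) if s[j,4]>60],w2p(it,[[.5574,-.0843,0],[.5574,-.0843,.045]]))
E
```

```text
clock: 35.88
eef_pos: [0.5566, -0.0836, 0.178]
eef_rot: [[0.145, 0.989, -0.001], [0.989, -0.145, 0.001], [0.001, -0.001, -1.0]]
force: [0.2, -0.3, -0.3]
grip_width: 0.0558
gripper_force: 0.0
clock: 36.88
eef_pos: [0.4448, -0.3566, 0.1778]
eef_rot: [[0.139, 0.99, -0.001], [0.99, -0.139, 0.002], [0.001, -0.001, -1.0]]
force: [-0.5, 0.3, -1.1]
grip_width: 0.0706
gripper_force: 0.0
t 36.875 p [ 0.4448 -0.3566  0.1778] yaw -98.0 F [-0.5  0.3 -1.1] w 0.0706 q [-0.88  0.46  1.44  0.    1.24 -0.74]
[[322.77961562 116.96513809]]
[([361, 229, 20, 19, 196], [369.1, 238.8])] [[369.20903369 237.78998268]
 [371.71547514 236.4664744 ]]
```

View pics/w11.png

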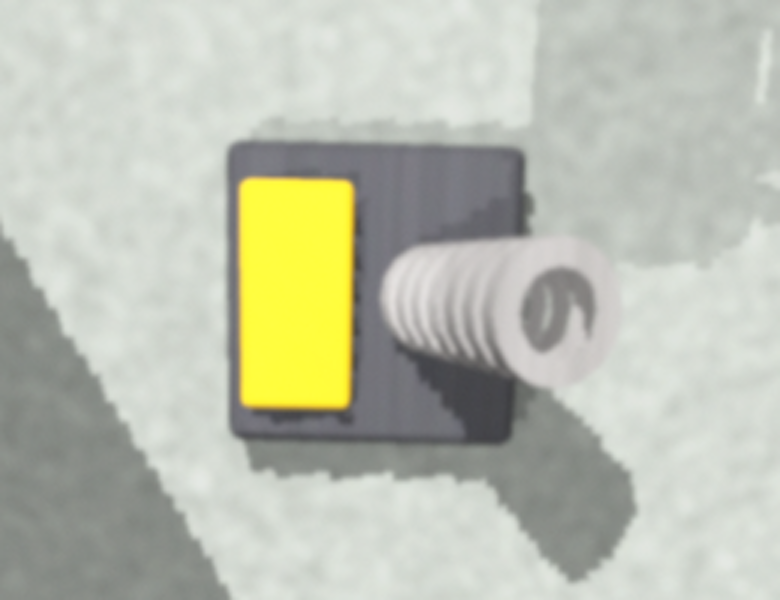

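The stand's foot corners are at crop (230,143), (525,148), (512,442) and (230,438). The coil leans towards +x.

```bash
python3 - <<'E'
from h import *
i=np.load('w11.npy',allow_pickle=True).item();Z=lambda x,y:(200+(x+.5)/3-.5,20+(y+.5)/3-.5)
P=np.array([p2w(i,Z(*u),.016) for u in[(230,143),(525,148),(512,442),(230,438)]])[:,:2]
c=P.mean(0);x=(P[1]-P[0]+P[2]-P[3])/2;y=(P[0]-P[3]+P[1]-P[2])/2
print(P.round(4),'c',c,np.linalg.norm(x),np.linalg.norm(y),'yaw',np.degrees(np.arctan2(x[1],x[0])),np.degrees(np.arctan2(-y[0],y[1])))
a=np.radians((np.degrees(np.arctan2(x[1],x[0]))+np.degrees(np.arctan2(-y[0],y[1])))/2)
print('jar target',c-.08*np.array([-np.sin(a),np.cos(a)]))
go([.6473,-.018,.18],-98)
E
```

```text
[[ 0.4267 -0.2501]
 [ 0.4943 -0.2607]
 [ 0.4838 -0.3284]
 [ 0.4152 -0.3178]] c [ 0.45500533 -0.28921124] 0.0688782967132578 0.06858315022438945 yaw -8.842437035338413 -9.246316001968715
jar target [ 0.44242937 -0.36821659]
shift shares [ 1.451  0.614 -0.007] turn [array([-0.001, -0.001,  0.001]), array([ 1.000e-03, -1.000e-03, -2.094e+00])] world d mm [202.2 338.1   2. ]
```

```bash
python3 -m jog '[{"x":0.166,"y":0.077,"z":0,"wx":0,"wy":0,"wz":0},{"x":0.166,"y":0.077,"z":0,"wx":0,"wy":0,"wz":0},{"x":0.166,"y":0.077,"z":0,"wx":0,"wy":0,"wz":0},{"x":0.166,"y":0.077,"z":0,"wx":0,"wy":0,"wz":0},{"x":0.166,"y":0.077,"z":0,"wx":0,"wy":0,"wz":0},{"x":0.166,"y":0.077,"z":0,"wx":0,"wy":0,"wz":0},{"x":0.166,"y":0.077,"z":0,"wx":0,"wy":0,"wz":0},{"x":0.166,"y":0.077,"z":0,"wx":0,"wy":0,"wz":0},{"x":0,"y":0,"z":0,"wx":0,"wy":0,"wz":0},{"x":0,"y":0,"z":0,"wx":0,"wy":0,"wz":0}]' 0.85 && python3 - <<'E'
from h import *
st();i=manip.camera_info('wrist');c=np.array([.6473,-.018]);a=np.linspace(0,6.283,90)
for z in(0,.03,.045):
    P=w2p(i,[[c[0]+.025*np.cos(t),c[1]+.025*np.sin(t),z] for t in a]);print(z,P.min(0).round(1),P.max(0).round(1))
m=blob('wrist',(100,110,40),(130,255,255),0,c);cv2.imwrite('pics/w12.png',m[:,:,::-1])
h=cv2.cvtColor(m,cv2.COLOR_RGB2HSV);u=int(w2p(i,[[*c,.045]])[0,0]);print(u,[(r,*map(int,h[r,u])) for r in range(100,290,4)])
E
```

```text
clock: 38.22
eef_pos: [0.6431, -0.0494, 0.178]
eef_rot: [[0.138, 0.99, -0.001], [0.99, -0.138, 0.001], [0.001, -0.001, -1.0]]
force: [-0.2, 0.7, -0.0]
grip_width: 0.0755
gripper_force: 0.0
t 38.225 p [ 0.6431 -0.0494  0.178 ] yaw -98.0 F [-0.2  0.7 -0. ] w 0.0755 q [-0.26  0.63  1.18  0.    1.34 -0.12]
0 [290.9 132.9] [355.4 197.2]
0.03 [287.8 136. ] [358.4 206.3]
0.045 [285.9 137.8] [360.2 211.6]
px [323.7 143.2] box [293 135  63  28 352] world [ 0.6501 -0.001   0.    ] exp px [323.2 165.7]
px [137.1 241.3] box [  51  204  135  120 5462] world [ 0.4855 -0.058   0.    ] exp px [323.2 165.7]
px [131.4 331.4] box [ 97 326  56  12 452] world [ 0.4561 -0.1403  0.    ] exp px [323.2 165.7]
323 [(100, 60, 8, 213), (104, 51, 9, 206), (108, 56, 10, 204), (112, 56, 9, 202), (116, 47, 9, 197), (120, 53, 10, 202), (124, 57, 11, 215), (128, 56, 9, 189), (132, 60, 10, 186), (136, 110, 208, 200), (140, 111, 137, 212), (144, 23, 4, 253), (148, 30, 2, 253), (152, 30, 2, 253), (156, 30, 2, 253), (160, 30, 3, 253), (164, 30, 3, 253), (168, 30, 3, 253), (172, 30, 3, 253), (176, 30, 3, 253), (180, 30, 3, 253), (184, 20, 3, 253), (188, 20, 3, 253), (192, 30, 3, 253), (196, 20, 3, 253), (200, 30, 3, 253), (204, 20, 3, 253), (208, 28, 15, 221), (212, 48, 10, 129), (216, 55, 12, 127), (220, 54, 10, 128), (224, 48, 10, 132), (228, 60, 8, 126), (232, 50, 9, 171), (236, 53, 11, 202), (240, 49, 10, 199), (244, 51, 9, 204), (248, 47, 9, 206), (252, 53, 10, 211), (256, 53, 10, 206), (260, 53, 10, 207), (264, 51, 9, 199), (268, 55, 7, 209), (272, 49, 10, 202), (276, 51, 9, 198), (280, 51, 9, 205), (284, 53, 10, 206), (288, 47, 9, 205)]
```

```bash
python3 -c "from h import *;go([.6476,-.0188,.008],-98)"
```

```text
shift shares [0.126 0.002 0.681] turn [array([-0.001, -0.   , -0.   ]), array([-1.000e-03,  1.000e-03,  2.094e+00])] world d mm [   4.6   31.3 -170.1]
```

```bash
python3 -m jog '[{"x":0.066,"y":0.002,"z":0,"wx":0,"wy":0,"wz":0},{"x":0.06,"y":0,"z":0.1,"wx":0,"wy":0,"wz":0},{"x":0,"y":0,"z":0.15,"wx":0,"wy":0,"wz":0},{"x":0,"y":0,"z":0.15,"wx":0,"wy":0,"wz":0},{"x":0,"y":0,"z":0.15,"wx":0,"wy":0,"wz":0},{"x":0,"y":0,"z":0.09,"wx":0,"wy":0,"wz":0},{"x":0,"y":0,"z":0.041,"wx":0,"wy":0,"wz":0},{"x":0,"y":0,"z":0,"wx":0,"wy":0,"wz":0},{"x":0,"y":0,"z":0,"wx":0,"wy":0,"wz":0}]' && python3 -m jog '[{"x":0,"y":0,"z":0,"wx":0,"wy":0,"wz":0},{"x":0,"y":0,"z":0,"wx":0,"wy":0,"wz":0},{"x":0,"y":0,"z":0,"wx":0,"wy":0,"wz":0},{"x":0,"y":0,"z":0,"wx":0,"wy":0,"wz":0},{"x":0,"y":0,"z":0,"wx":0,"wy":0,"wz":0},{"x":0,"y":0,"z":0,"wx":0,"wy":0,"wz":0}]' 0 15
```

```text
clock: 39.4
eef_pos: [0.6487, -0.0187, 0.0091]
eef_rot: [[0.14, 0.99, 0.001], [0.99, -0.14, 0.001], [0.001, 0.001, -1.0]]
force: [-1.3, 0.1, -0.1]
grip_width: 0.0748
gripper_force: 0.0
clock: 40.15
eef_pos: [0.6482, -0.0187, 0.0081]
eef_rot: [[0.139, 0.99, -0.001], [0.99, -0.139, 0.001], [0.001, -0.001, -1.0]]
force: [-1.0, 1.5, 4.0]
grip_width: 0.049
gripper_force: 15.0
```

```bash
python3 -m jog '[{"x":0,"y":0,"z":-0.08,"wx":0,"wy":0,"wz":0},{"x":0,"y":0,"z":-0.2,"wx":0,"wy":0,"wz":0},{"x":0,"y":0,"z":-0.2,"wx":0,"wy":0,"wz":0},{"x":0,"y":0,"z":-0.2,"wx":0,"wy":0,"wz":0},{"x":-0.15,"y":-0.062,"z":0,"wx":0,"wy":0,"wz":0},{"x":-0.15,"y":-0.062,"z":0,"wx":0,"wy":0,"wz":0},{"x":-0.15,"y":-0.062,"z":0,"wx":0,"wy":0,"wz":0},{"x":-0.15,"y":-0.062,"z":0,"wx":0,"wy":0,"wz":0},{"x":-0.15,"y":-0.062,"z":0,"wx":0,"wy":0,"wz":0},{"x":-0.15,"y":-0.062,"z":0,"wx":0,"wy":0,"wz":0},{"x":-0.15,"y":-0.062,"z":0,"wx":0,"wy":0,"wz":0},{"x":-0.15,"y":-0.062,"z":0,"wx":0,"wy":0,"wz":0},{"x":-0.15,"y":-0.062,"z":0,"wx":0,"wy":0,"wz":0},{"x":-0.15,"y":-0.062,"z":0,"wx":0,"wy":0,"wz":0},{"x":0,"y":0,"z":0,"wx":0,"wy":0,"wz":0},{"x":0,"y":0,"z":0,"wx":0,"wy":0,"wz":0}]' - 22 && python3 -c "from h import *;st();go([.4424,-.368,.0085],-98)"
```

```text
clock: 42.15
eef_pos: [0.4428, -0.3679, 0.1783]
eef_rot: [[0.139, 0.99, -0.0], [0.99, -0.139, 0.001], [0.001, -0.001, -1.0]]
force: [-0.1, -0.5, -1.2]
grip_width: 0.0487
gripper_force: 22.0
t 42.15 p [ 0.4428 -0.3679  0.1783] yaw -98.0 F [-0.1 -0.5 -1.2] w 0.0487 q [-0.9   0.47  1.43  0.    1.24 -0.76]
shift shares [-0.001 -0.001  0.679] turn [array([-0.   , -0.001, -0.   ]), array([-1.000e-03,  1.000e-03,  2.094e+00])] world d mm [-4.000e-01 -1.000e-01 -1.698e+02]
```

```bash
python3 -m jog '[{"x":0,"y":0,"z":0.15,"wx":0,"wy":0,"wz":0},{"x":0,"y":0,"z":0.2,"wx":0,"wy":0,"wz":0},{"x":0,"y":0,"z":0.2,"wx":0,"wy":0,"wz":0},{"x":0,"y":0,"z":0.09,"wx":0,"wy":0,"wz":0},{"x":0,"y":0,"z":0.03,"wx":0,"wy":0,"wz":0},{"x":0,"y":0,"z":0.008,"wx":0,"wy":0,"wz":0},{"x":0,"y":0,"z":0.003,"wx":0,"wy":0,"wz":0},{"x":0,"y":0,"z":0,"wx":0,"wy":0,"wz":0}]' && python3 -m jog '[{"x":0,"y":0,"z":0,"wx":0,"wy":0,"wz":0},{"x":0,"y":0,"z":0,"wx":0,"wy":0,"wz":0},{"x":0,"y":0,"z":0,"wx":0,"wy":0,"wz":0},{"x":0,"y":0,"z":0,"wx":0,"wy":0,"wz":0},{"x":0,"y":0,"z":-0.1,"wx":0,"wy":0,"wz":0},{"x":0,"y":0,"z":-0.2,"wx":0,"wy":0,"wz":0},{"x":0,"y":0,"z":-0.2,"wx":0,"wy":0,"wz":0},{"x":-0.1,"y":0,"z":-0.2,"wx":0,"wy":0,"wz":0},{"x":-0.15,"y":-0.05,"z":0,"wx":0,"wy":0,"wz":0},{"x":0,"y":0,"z":0,"wx":0,"wy":0,"wz":0},{"x":0,"y":0,"z":0,"wx":0,"wy":0,"wz":0}]' 0.85 && python3 - <<'E'
from h import *
t=manip.grab_frame('top');i=manip.camera_info('top');cv2.imwrite('pics/top13.png',t[:,:,::-1]);h=cv2.cvtColor(t,cv2.COLOR_RGB2HSV)
def B(lo,hi,a,b,tag):
    n,l,s,c=cv2.connectedComponentsWithStats(cv2.inRange(h,np.array(lo),np.array(hi)))
    print(tag,[(s[j].tolist(),c[j].round(1).tolist()) for j in range(1,n) if a<s[j,4]<b])
B((3,120,30),(18,255,255),60,900,'amber');B((18,120,90),(32,255,255),60,900,'brass/sponge');B((100,110,40),(130,255,255),30,3000,'blue')
B((0,0,185),(180,40,255),60,1500,'white');m=blob('wrist',(100,110,40),(130,255,255),0,(.4424,-.368));cv2.imwrite('pics/w13.png',m[:,:,::-1])
print(w2p(i,[[.4424,-.368,.045],[.5574,-.0843,.045],[.48,-.0748,.098]]))
E
```

```text
clock: 43.15
eef_pos: [0.4426, -0.3686, 0.0082]
eef_rot: [[0.139, 0.99, -0.0], [0.99, -0.139, -0.0], [-0.0, -0.0, -1.0]]
force: [-0.2, 0.7, -0.5]
grip_width: 0.0487
gripper_force: 22.0
clock: 44.52
eef_pos: [0.4214, -0.428, 0.1819]
eef_rot: [[0.14, 0.99, -0.001], [0.99, -0.14, 0.002], [0.002, -0.002, -1.0]]
force: [-0.1, -0.3, 0.9]
grip_width: 0.0748
gripper_force: 0.0
amber [([361, 229, 20, 19, 198], [369.2, 238.7])]
brass/sponge [([362, 272, 16, 15, 184], [369.7, 278.9]), ([463, 293, 30, 18, 401], [477.9, 301.6])]
blue [([155, 83, 41, 43, 845], [179.0, 106.7]), ([154, 88, 22, 20, 193], [162.3, 98.6]), ([337, 255, 59, 49, 744], [365.2, 278.1]), ([507, 286, 16, 26, 151], [512.2, 297.9])]
white [([0, 201, 29, 23, 319], [13.4, 213.4])]
px [ 76.4 302.5] box [   0  255  150  113 8894] world [ 0.1899 -0.4857  0.    ] exp px [339.4 125.7]
px [176.9 431. ] box [161 420  32  22 473] world [ 0.2445 -0.6369  0.    ] exp px [339.4 125.7]
[[526.28445142 299.27640483]
 [371.71547514 236.4664744 ]
 [369.69621952 278.85471498]]
```

```bash
python3 -c "
from bench import manip
print(manip.job_done())"
```

```text
the job is handed in; nothing more can be done
None
```

The job is handed in at about 45 s: the heatsink is on the chip with the weight on top, both centred to about 1 mm, and the bottle and jar are placed with roughly 20 mm clearance (within about 2 mm by camera); I left the other two boxes and the syringe alone but did not re-check them at the end.

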